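# Make up and clamp the drilling stack for brush-rack slats

## Robot

A 6-joint arm with a two-finger parallel gripper is mounted at the origin on the work surface; the furniture and walls round the work are solid. World frame = base frame: x ahead of the robot, y to its left, z up, the work surface at z = 0. Lengths are in m, angles in degrees, forces in N, time in s.
With the tool pointing down it reaches from about 0.25 to 0.8 m from the base axis. Payload 8.5 kg.
Tool frame: the origin (TCP) lies between the finger pads; the fingertips stand 17 mm ahead of it and the grasp point (between the pads) lies 2 mm behind it (robot.finger_overhang is the distance from the TCP to the fingertips, in m); z points along the fingers, y is the line along which they close (so a half turn about z gives the same grasp; the last joint's range is limited). The gripper opens to 85 mm and grips with 20 to 120 N. Pads are 22 mm wide; open, the fingers measure 114 mm over their backs; the gripper's body (76 mm by 85 mm) begins 54 mm behind the grasp point. The pads swing forward as they close: fully open they stand 13 mm farther back than shut.
Start: joints at [-66.864, 13.648, -0.773, 75.585, 0, 90], TCP at [0.206, -0.483, 0.248] pointing down, gripper open.
Joint ranges: [-152.45, 152.45], [-59.26, 108.67], [-65.41, 83.53], [-104.44, 129.93], [-82.83, 76.93], [-180, 180]. Speed limits (degrees/s): [127.2, 127.2, 159.86, 180, 180, 180].

## Interface

Orientations are given as [roll, pitch, yaw] about the fixed x, y, z axes, in that order (R = Rz(yaw) Ry(pitch) Rx(roll)).
In Python, from rig import robot, optics, nets gives the robot as it stands. The module is installed in compiled form; this text tells all that it offers.
- The arm moves only by the tool step_arm, never from a script. Its argument "increments" is a list of rows, each a list of 5 numbers: the gripper's target within -1 to 1 (fully open at 1, half-way at 0, shut at -1), then the shift along the tool's x, y, z as a fraction of full scale, then the turn about the tool's z as a fraction of full scale. A call has exactly 8 rows; each row is the pose to reach, as a shift and turn from the pose commanded when the call began, along the tool's axes at that moment, turning the shorter way round; what a row does not reach only later rows make up. Full scale, the value 1, is 75 cm for a shift and 360 degrees for a turn. A row lasts 1/12 s, in which the tool goes at most 41.7 mm and 7.16 degrees, less where a joint would pass 70% of its speed; a pose out of reach is approached as far as the arm can. A call with a number of a shift or a turn outside -1 to 1 is refused whole. A call with a gripper value outside its range is refused whole. The fingers move at their own pace and stop on an object; "grip_force" is the grip in N (left out, the last holds). Time passes only in rows, so rows that repeat a pose let the fingers close, or fill a call up. It gives the time, the measured TCP pose, the force, the opening and the grip force at its end, in the units of the state.
- robot.get_state(): the state, without advancing time (a new reading comes with each control period).
- optics.read_camera(name): name is "scene" or "top"; returns the picture (400x640x3 uint8, blue, green, red); there is no depth.
- optics.calibration(name): a dict with "fx", "fy", "cx", "cy" (pixels), "R" (3x3) and "t" (3): a world point X has camera coordinates R X + t. Camera axes: x right, y down, z forward; pixel columns grow to the right and rows downward; lengths in m; the calibration is good to about 2 mm. A picture is of the moment at which its call begins. calibration takes no time and is no camera call.
- robot.close_job(): hands the job in; it is judged then, once.
Trained networks look in the newest picture that a camera, given by its name, has taken for a name from the list of things; names that differ only in an ending like _2 or _b are one class to them, and where a whole thing is asked for, a point or a joint stands for the part that bears it (a point fixed in the world has none). Each returns a list of dicts, best first, with "score" (0 to 1); they miss things now and then, are a little off and sometimes report something else, mostly with a low value. They report only what shows in the picture. A call takes as long as a camera call.
- nets.search_frame(thing, camera): "centre" ([column, row] in pixels, amid what is visible of it).
The state is a dict: "time": time; "qpos": joint angles; "joint_vel": joint speeds; "effort": joint torques, N m; "position": TCP position; "ee_rot": TCP orientation; "ft_force": force on the tool from outside, world axes, zero at the start; "moment": the same for the moment, N m; "finger_gap": opening from 0.0 (shut) to 1.0 (fully open); "grip_force": force on a finger pad.
Only numpy, scipy, OpenCV 4.12 (cv2) and the standard library are available. Lean on these libraries where they do the work, as an engineer would, in place of code of your own. Each camera call takes 0.05 s, during which the arm holds its last target. There are 200 camera calls.

## Task

The pin jig was left shut and empty: throw its clamp's lever back past upright and draw the clamp all the way back, then lay every hardwood slat from the table flat on the bed with its two holes over the two steel pins, and the aluminium drilling template (the plate with brass bushes) over the pins last, on top, all right down on one another. Then push the clamp by its lever all the way up to the stack, and only then throw the lever over until its rubber foot bears on the template; leave the bottles and the thread spool where they stand.

Things in the scene. Friction and masses are not known exactly. Their poses are not given: they have to be found in the camera images.
- slat_a: hardwood slat 180 x 60 x 8 mm, 55 g, with two round through holes of 12 mm diameter on its long middle line, 55 mm either side of the middle (the two ends are alike, so either way round fits). Origin: centre of its underside; x along its 180 mm length, z up. Starts flat on the table; may be gripped across its 60 mm width. Two or three slats are present in a run, the others are absent
- slat_b: hardwood slat 180 x 60 x 8 mm, 55 g, with two round through holes of 12 mm diameter on its long middle line, 55 mm either side of the middle (the two ends are alike, so either way round fits). Origin: centre of its underside; x along its 180 mm length, z up. Starts flat on the table; may be gripped across its 60 mm width. Two or three slats are present in a run, the others are absent
- slat_c: hardwood slat 180 x 60 x 8 mm, 55 g, with two round through holes of 12 mm diameter on its long middle line, 55 mm either side of the middle (the two ends are alike, so either way round fits). Origin: centre of its underside; x along its 180 mm length, z up. Starts flat on the table; may be gripped across its 60 mm width. Two or three slats are present in a run, the others are absent
- template: aluminium drilling template 180 x 60 x 6 mm, about 150 g, with the same two 12 mm holes 55 mm either side of its middle, and eight small brass drill bushes (13 mm wide, 1.5 mm proud) in two rows of four on its upper face between the holes. Origin: centre of its underside; x along its length, z up. Lies flat on the table with the bushes upwards; gripped across its 60 mm width. Either way round fits. Belongs on top of the slats
- jig: the drilling jig, fixed to the table: plywood base 325 x 80 x 15 mm with a raised dark wooden bed 164 mm long, 52 mm wide and 15 mm high (so 4 mm narrower than a slat on either side), and the clamp's track behind it. Origin: on the table under the middle of the bed; x along the jig, pointing from the clamp to the bed's free end; z up. The base reaches from x = -220 to +105 mm
- bed (a point): middle of the bed's upper face, 30 mm above the table, axes as the jig's. A plate that is home on the pins has its middle over this point and its length along x; the lowest slat lies at this height, each further plate 8 mm higher
- pin_top_far (a point): top of the pin on the free-end side, 55 mm from the bed's middle along +x: steel pin of 10 mm diameter, 42 mm high above the bed, with a slightly tapered tip (6.5 mm wide at the top). The holes have 1 mm play all round
- pin_top_clamp (a point): top of the pin on the clamp's side, 55 mm from the bed's middle along -x, otherwise the same
- clamp (a joint): sliding of the hold-down clamp's carriage along its track, m: 0 drawn back, 0.050 fully home against its stops by the stack; grows along the jig's +x. Starts at 0.030 to 0.050. Takes about 3 N to move and stays where it is left. The lever's pivot lies on the jig's middle line, 76 mm above the table, at jig x = -173 mm + this value
- lever (a joint): angle of the clamp's lever about its pivot (level axis along the jig's y), rad, 0 to 2.95: at 0 the knob points level away from the bed (-x), at pi/2 straight up; grows as it is thrown over towards the bed. Starts over the bed at 2.25 to 2.7; is well out of the way at about 1. The foot meets the template at 2.65 to 2.85. Stiff: takes 0.25 N m (2 to 3 N at the knob) and stays where left
- knob (a point): centre of the black ball knob of 28 mm diameter at the lever's end, 115 mm from the pivot: at jig x = pivot - 115 mm cos(lever), z = 76 mm + 115 mm sin(lever). Held between two fingers along the jig's y it turns freely enough between them while it is led round. With the knob led straight along x the carriage slides and the lever keeps its angle
- foot (a point): middle of the lower face of the lever's round rubber foot (18 mm diameter), which presses on the template 17 mm outside the pin on the clamp's side when the clamp is home and the lever over
- varnish_jar: brown glass varnish jar, 52 mm wide, 73 mm high, standing by the work; a bystander to be left alone. Origin: centre of its underside
- ink_d: amber dropper bottle of ink, 42 mm wide, 95 mm high, standing by the work; a bystander to be left alone. Origin: centre of its underside
- thread_spool: wooden spool of thread, 31 mm wide, 40 mm high, standing by the work; a bystander to be left alone. Origin: centre of its underside

How it is judged (in metres and radians):
On the way, in this order (a step that is already met when the one before it is completed fails the run):
1. the lever is thrown back past upright and the clamp drawn right back (value of joint clamp below 0.008 m and value of joint lever below 1.4 rad), for 0.2 s.
2. every slat present lies flat on the bed over both pins, one on another (x of slat_a in the frame of bed between -0.004 and 0.004 m and y of slat_a in the frame of bed between -0.004 and 0.004 m and z of slat_a in the frame of bed between -0.003 and 0.0185 m and angle between the x axis of each of slat_a, slat_b, slat_c and the x axis of bed, either way round below 0.06 rad and angle between each of slat_a, slat_b, slat_c's own z axis and vertical below 0.04 rad and x of slat_b in the frame of bed between -0.004 and 0.004 m and y of slat_b in the frame of bed between -0.004 and 0.004 m and z of slat_b in the frame of bed between -0.003 and 0.0185 m and x of slat_c in the frame of bed between -0.004 and 0.004 m and y of slat_c in the frame of bed between -0.004 and 0.004 m and z of slat_c in the frame of bed between -0.003 and 0.0185 m and z of any of slat_a, slat_b, slat_c in the frame of bed below 0.002 m), for 0.2 s.
3. the template lies flat over both pins on top of the slats (all of step 2 and x of template in the frame of bed between -0.004 and 0.004 m and y of template in the frame of bed between -0.004 and 0.004 m and z of template in the frame of bed between -0.003 and 0.0265 m and angle between the x axis of template and the x axis of bed, either way round below 0.06 rad and angle between template's own z axis and vertical below 0.04 rad and z of template in the frame of slat_a above 0.006 m and z of template in the frame of slat_b above 0.006 m and z of template in the frame of slat_c above 0.006 m and (z of template in the frame of slat_a below 0.01 m or z of template in the frame of slat_b below 0.01 m or z of template in the frame of slat_c below 0.01 m)), for 0.2 s.
4. the clamp is pushed fully home (value of joint clamp above 0.046 m), for 0.2 s.
5. the lever is thrown over, its foot on the template (value of joint clamp above 0.046 m and z of foot in the frame of template between 0.002 and 0.009 m and value of joint lever above 2.4 rad), for 0.2 s.
At the end, for the whole second after the job is handed in: All slats present, with the template on top, lie flat over both pins, within 4 mm of the bed's middle and 0.06 rad of its line, no gap of 2 mm in the stack; the clamp is within 4 mm of home, the lever over with its foot within 3 mm of the template; all at rest (all of step 3 and all of step 5 and linear speed of each of slat_a, slat_b, slat_c, template below 0.02 m/s); the robot touches nothing.
It fails at once if a bottle or the thread spool by the work is shifted by more than 3 cm or tipped over (distance of any of varnish_jar, ink_d, thread_spool from where it was at the start of the episode above 0.03 m or angle between any of varnish_jar, ink_d, thread_spool's own z axis and vertical above 0.5 rad).
Of slat_a, slat_b, slat_c only 2 to 3 are there at a start; the rules pass over those that are not, and their reading is None.
At some moment in a run one of slat_a, slat_b, slat_c, template may be knocked a few centimetres aside while the robot is not near it.
Once in a run the grip may slacken for a moment while it holds something.
It also fails if it takes over 205 s, if anything falls off the work surface, if the arm or the gripper's body presses on something with over 40 N, if the wrist force passes 120 N, or if a joint passes its speed limit or range.

## Working session

There is one attempt and no reset: what is moved stays moved. The work goes in short steps, Python scripts to look and compute and a tool call to move; the robot and the scene stay as the last step left them, time stands still between calls to the robot, and variables do not carry over. Pictures are saved under pics/ and viewed, at most 20 in all, crops included, and the job is handed in when it is done.

Besides the shell and the picture viewer there is one more tool, called after "Request:" as a command line: name --pt "numbers of a row" for each row, then --argument value for the rest. step_arm: Moves the arm, as the interface text tells. Shift numbers are shares of 75 cm and turn numbers shares of 360 degrees, none past 1 either way. Its arguments: {"type":"object","properties":{"increments":{"type":"array","items":{"type":"array","items":{"type":"number"}}},"grip_force":{"type":"number"}},"required":["increments"]}

```bash
mkdir -p pics; ls
python3 - <<'E'
from rig import robot,optics,nets
import cv2,numpy as np
s=robot.get_state();print(s)
for c in("scene","top"):
    im=optics.read_camera(c);cv2.imwrite(f"pics/{c}0.png",im)
    k=optics.calibration(c);print(c,k)
    for t in("slat_a","template","jig","bed","knob","foot","pin_top_far","pin_top_clamp","varnish_jar","ink_d","thread_spool"):
        print(t,[(np.round(d["centre"],1).tolist(),round(d["score"],2)) for d in nets.search_frame(t,c)])
E
```

```text
pics
{'time': 0.0, 'qpos': array([-6.68644308e+01,  1.36793463e+01, -8.15687402e-01,  7.55868508e+01,
       -8.27987063e-04,  9.00004134e+01]), 'joint_vel': array([ 0.03857501, -0.07657071, -0.0095349 ,  0.00042412,  0.0742723 ,
       -0.03070402]), 'effort': array([-1.08119064e-03, -5.38778400e+01,  3.46432722e+01,  1.84316409e-02,
        8.34069760e-05,  1.52482272e-05]), 'position': array([ 0.20611531, -0.48241118,  0.24770091]), 'ee_rot': array([-1.79918116e+02,  8.28576994e-04,  2.31351570e+01]), 'ft_force': array([-0.07146306, -0.32747912, -0.14915832]), 'moment': array([ 0.02944004,  0.00895355, -0.01847009]), 'grip_force': 0.0, 'finger_gap': 1.0008932523813492}
scene {'fx': 415.3382085975826, 'fy': 415.3382085975826, 'cx': 319.289943486271, 'cy': 199.92738653456271, 'R': array([[-0.5896165 , -0.8074215 , -0.02056472],
       [-0.53507122,  0.4095531 , -0.73889447],
       [ 0.60502163, -0.42466078, -0.67350728]]), 't': array([0.35848689, 0.3966268 , 0.86176823])}
slat_a [([426.0, 196.6], 0.85), ([290.9, 222.4], 0.66), ([345.6, 197.1], 0.6)]
template [([216.3, 292.8], 0.74)
[... 355 characters left out ...]
5696, 'cx': 319.84736955988546, 'cy': 197.08109415891226, 'R': array([[ 0.01872104, -0.9997609 ,  0.01129857],
       [-0.98812849, -0.02022432, -0.15229266],
       [ 0.15248476, -0.00831336, -0.98827086]]), 't': array([-0.00666356,  0.6282507 ,  1.27378404])}
slat_a [([360.8, 193.7], 0.86), ([294.7, 192.8], 0.84), ([418.2, 246.5], 0.72)]
template [([225.3, 239.2], 0.73)]
jig [([312.5, 241.0], 0.32)]
bed [([312.8, 238.5], 0.93)]
knob [([316.5, 236.7], 0.48), ([309.5, 240.8], 0.36)]
foot [([244.3, 169.1], 0.7)]
pin_top_far [([311.9, 238.5], 0.92), ([296.9, 188.6], 0.43)]
pin_top_clamp [([311.4, 239.7], 0.68)]
varnish_jar [([244.1, 170.1], 0.58)]
ink_d [([211.6, 195.5], 0.44)]
thread_spool []
```

Run:
```python
import cv2
a=cv2.imread("pics/top0.png")[120:320,180:460];cv2.imwrite("pics/t1.png",cv2.resize(a,None,fx=2.85,fy=2.85,interpolation=cv2.INTER_CUBIC))
a=cv2.imread("pics/scene0.png")[130:360,150:470];cv2.imwrite("pics/s1.png",cv2.resize(a,None,fx=2.5,fy=2.5,interpolation=cv2.INTER_CUBIC))
```

```text
(no output)
```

View pics/t1.png

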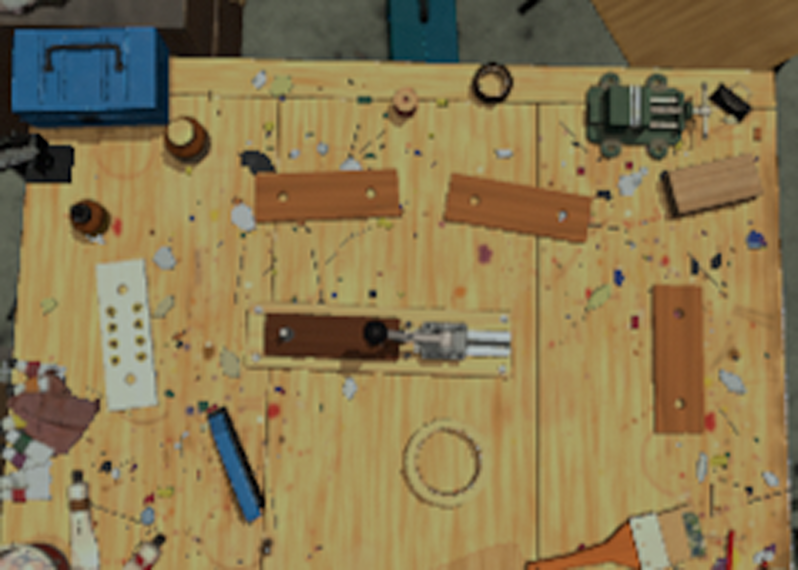

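View pics/s1.png

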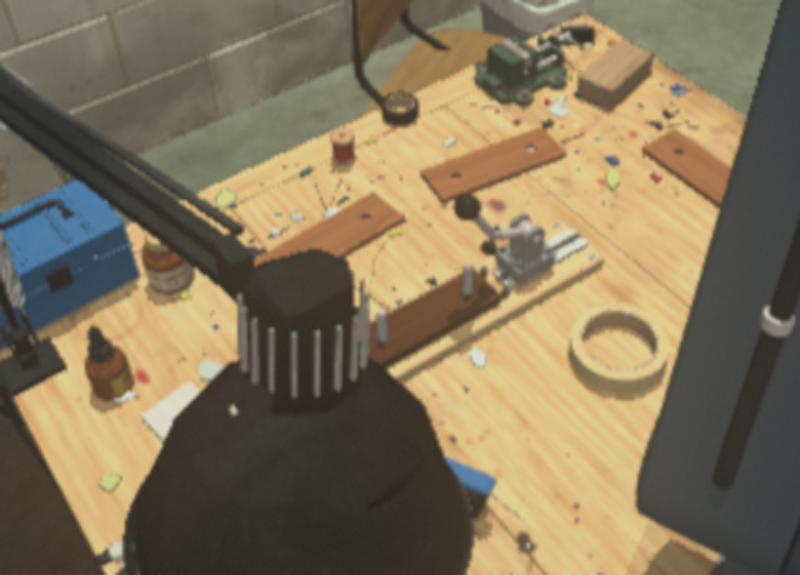

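The pictures show three slats (two behind the jig, one to the right of it), the template on the left and the jig mid-table with its clamp on the right (jig +x ≈ world +y). The spool is at about (405,100) in the top crop, with the jar at (186,138) and the ink at (90,217). Next I'll measure these with metric rectification.

```bash
cat > h.py <<'E'
from rig import robot,optics,nets
import cv2,numpy as np
def cal(c):
    k=optics.calibration(c);return np.array([[k["fx"],0,k["cx"]],[0,k["fy"],k["cy"]],[0,0,1]]),k["R"],k["t"]
def proj(X,c="top"):
    K,R,t=cal(c);p=K@(R@np.asarray(X,float)+t);return p[:2]/p[2]
def back(px,z,c="top"):
    K,R,t=cal(c);d=R.T@np.linalg.inv(K)@np.array([px[0],px[1],1.]);o=-R.T@t
    return (o+d*(z-o[2])/d[2])
# metric view at height z: window centre (cx,cy), size mm; col grows along -y, row along -x, 1 px = 0.5 mm
def rect(im,z,cx,cy,w=260,h=260,s=2,c="top"):
    K,R,t=cal(c)
    M=np.array([[0,-1/(1000*s),cx+h/2000],[-1/(1000*s),0,cy+w/2000],[0,0,z],[0,0,1]])
    H=K@np.c_[R,t]@M
    return cv2.warpPerspective(im,H,(w*s,h*s),flags=cv2.INTER_CUBIC|cv2.WARP_INVERSE_MAP)
def r2w(p,cx,cy,w=260,h=260,s=2): return np.array([cx+h/2000-p[1]/(1000*s),cy+w/2000-p[0]/(1000*s)])
def plate(im,z,cx,cy,mask,w=260,h=260):
    r=rect(im,z,cx,cy,w,h);m=cv2.morphologyEx(mask(r),cv2.MORPH_OPEN,np.ones((9,9),np.uint8))
    m=cv2.morphologyEx(m,cv2.MORPH_CLOSE,np.ones((31,31),np.uint8))
    cs=sorted(cv2.findContours(m,cv2.RETR_EXTERNAL,cv2.CHAIN_APPROX_NONE)[0],key=cv2.contourArea)
    if not cs:return None
    (c,sz,a)=cv2.minAreaRect(cs[-1]);b=cv2.boxPoints((c,sz,a))
    P=[r2w(q,cx,cy,w,h) for q in b];e=max((P[1]-P[0],P[2]-P[1]),key=np.linalg.norm)
    return r2w(c,cx,cy,w,h).round(4),round(np.degrees(np.arctan2(e[1],e[0]))%180,1),(np.array(sz)/2).round(1)
def wood(r):
    b,g,rr=[r[:,:,i].astype(int) for i in range(3)];return (((rr-g)>35)&(rr>90)&(g<125)).astype(np.uint8)*255
def white(r):
    h=cv2.cvtColor(r,cv2.COLOR_BGR2HSV);return ((h[:,:,1]<75)&(h[:,:,2]>130)).astype(np.uint8)*255
def dark(r):
    return (r[:,:,2]<95).astype(np.uint8)*255
# increments to go to x,y,z,yaw from commanded pose (measured by default)
def inc(x,y,z,yaw,fr=None):
    s=robot.get_state()
    p,w=(s["position"],s["ee_rot"][2]) if fr is None else (np.array(fr[:3]),fr[3])
    d=np.array([x,y,z])-p;a=np.radians(w)
    v=[np.cos(a)*d[0]+np.sin(a)*d[1],np.sin(a)*d[0]-np.cos(a)*d[1],-d[2]]
    dy=(yaw-w+90)%180-90
    return np.round([*(np.array(v)/.75),-dy/360],4).tolist()
E
python3 - <<'E'
from h import *
im=cv2.imread("pics/top0.png")
for n,p in dict(s1=(294.7,192.8),s2=(360.8,193.7),s3=(418.2,246.5)).items():
    w=back(p,.008);print(n,w.round(3),plate(im,.008,w[0],w[1],wood),im[int(p[1]),int(p[0])])
w=back((225.3,239.2),.006);print("T",w.round(3),plate(im,.006,w[0],w[1],white))
b=back((300,238),.03);print("bed",b.round(3))
vis=[rect(im,.03,b[0],b[1]-.02,400,140),rect(im,.072,b[0],b[1]-.02,400,140)]
cv2.imwrite("pics/bed.png",np.vstack(vis))
for n,p,z in(("jar",(244,170),.04),("ink",(211.6,195.5),.05),("spool",(322,155),.04)):print(n,back(p,z).round(3))
print(b[0],b[1]-.02,robot.finger_overhang)
E
```

```text
s1 [0.648 0.095 0.008] (array([0.664 , 0.0968]), np.float64(94.4), array([ 68.2, 184.5])) [ 43  83 134]
s2 [ 0.65  -0.14   0.008] (array([ 0.6552, -0.141 ]), np.float64(84.9), array([190.9,  71.8])) [ 47  87 141]
s3 [ 0.467 -0.341  0.008] (array([ 0.4704, -0.3472]), np.float64(0.0), array([184. ,  74.5])) [ 47  87 142]
T [0.479 0.332 0.006] (array([0.4958, 0.3213]), np.float64(7.4), array([194.1,  98.7]))
bed [0.487 0.071 0.03 ]
jar [0.72  0.273 0.04 ]
ink [0.626 0.377 0.05 ]
spool [0.78  0.001 0.04 ]
0.48747592944556717 0.05099453549129761 0.017
```

View pics/bed.png

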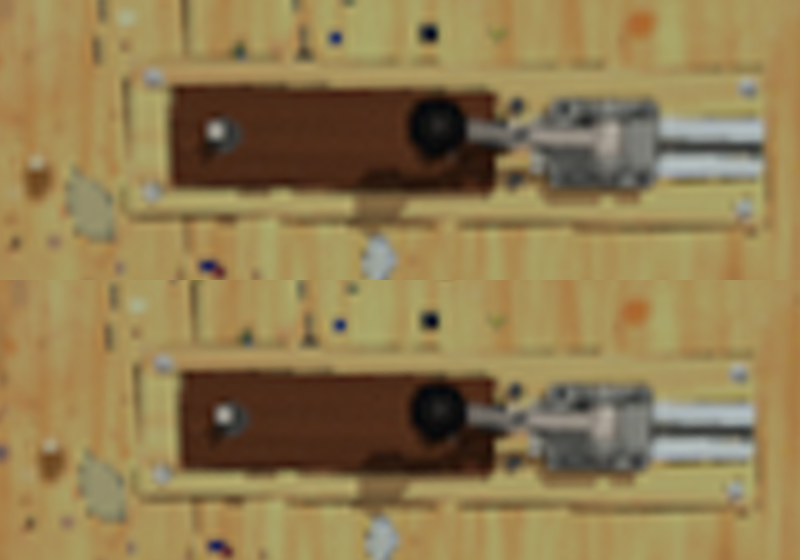

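```bash
cat >> h.py <<'E'
from scipy.optimize import minimize
from scipy.ndimage import map_coordinates
def fit(im,z,x,y,th,L=.18,W=.06,col=None,ch=1,c="top",skip=None,d=.0035):
    """rectangle fit: bright outside minus dark inside along the outline (col: plate colour)"""
    K,R,t=cal(c);f=cv2.GaussianBlur(np.clip(np.linalg.norm(im.astype(float)-np.array(col),axis=2),0,70),(0,0),.5)
    def ring(o):
        a=np.linspace(-L/2+.008,L/2-.008,80);b=np.linspace(-W/2+.006,W/2-.006,30);l,w=L/2+o,W/2+o
        return np.r_[np.c_[a,0*a+w],np.c_[a,0*a-w],np.c_[0*b+l,b],np.c_[0*b-l,b]]
    rs=[(ring(d),1),(ring(-d),-1)]
    def cost(p,raw=False):
        cs,sn=np.cos(p[2]),np.sin(p[2]);s=0
        for r,g in rs:
            if skip is not None:r=r[~skip(r)]
            X=np.c_[p[0]+cs*r[:,0]-sn*r[:,1],p[1]+sn*r[:,0]+cs*r[:,1],0*r[:,0]+z]
            q=(K@(R@X.T+t[:,None]));s-=g*map_coordinates(f,[q[1]/q[2],q[0]/q[2]],order=1,mode="nearest").mean()
        return s
    best=None
    for dx in(-.012,0,.012):
     for dy in(-.012,0,.012):
      for dt in(-.07,0,.07):
        p0=np.array([x+dx,y+dy,np.radians(th)+dt]);v=cost(p0)
        if best is None or v<best[0]:best=(v,p0)
    for k in(.006,.002):
        p=best[1];r=minimize(cost,p,method="Nelder-Mead",options=dict(initial_simplex=[p,p+[k,0,0],p+[0,k,0],p+[0,0,k*8]],xatol=1e-5,fatol=1e-3));best=(r.fun,r.x)
    p=best[1];return [round(p[0],4),round(p[1],4),round(np.degrees(p[2]),1),round(best[0],1)]
SL=(45,86,140);TP=(175,200,205);BED=(25,40,70)
E
python3 - <<'E'
from h import *
im=cv2.imread("pics/top0.png")
print("cols",im[230,222],im[int(proj([.487,.12,.03])[1]),int(proj([.487,.12,.03])[0])])
for n,a in dict(s1=(.652,.094,90),s2=(.652,-.139,82),s3=(.467,-.341,0)).items():print(n,fit(im,.008,*a,col=SL))
tc=im[232,220];print("T",fit(im,.006,.479,.332,5,col=im[226,222].astype(float)))
bc=im[int(proj([.48,.1,.03])[1]),int(proj([.48,.1,.03])[0])].astype(float)
b=fit(im,.03,.4875,.0845,88.8,.164,.052,col=bc);print("bed",b)
print("base",fit(im,.015,.487,.027,88.8,.325,.08,col=(85,165,200)))
a=np.radians(b[2]);
for n,x,z in(("pf",.055,.072),("pc",-.055,.072)):print(n,proj([b[0]+x*np.cos(a),b[1]+x*np.sin(a),z]))
for cl in(.03,.04,.05):
  for l in(2.25,2.4,2.55,2.7):
    x=-.173+cl-.115*np.cos(l);z=.076+.115*np.sin(l);X=[b[0]+x*np.cos(a),b[1]+x*np.sin(a),z];print(cl,l,proj(X).round(1),proj(X,"scene").round(1))
E
```

```text
cols [165 179 170] [24 43 76]
s1 [np.float64(0.6656), np.float64(0.0972), np.float64(93.1), np.float64(-40.3)]
s2 [np.float64(0.6534), np.float64(-0.1421), np.float64(81.2), np.float64(-42.5)]
s3 [np.float64(0.47), np.float64(-0.3423), np.float64(-1.3), np.float64(-41.6)]
T [np.float64(0.4878), np.float64(0.3386), np.float64(8.4), np.float64(-52.9)]
bed [np.float64(0.4878), np.float64(0.0837), np.float64(88.7), np.float64(-46.6)]
base [np.float64(0.4897), np.float64(0.0142), np.float64(89.0), np.float64(-6.2)]
pf [279.1535388  236.53964524]
pc [312.19913429 237.93269092]
0.03 2.25 [317.  236.7] [342.5 207.7]
0.03 2.4 [313.  236.7] [338.4 213.2]
0.03 2.55 [309.7 236.8] [334.9 218.8]
0.03 2.7 [307.1 236.9] [332.2 224.3]
0.04 2.25 [313.8 236.6] [339.3 209.4]
0.04 2.4 [309.8 236.6] [335.2 214.8]
0.04 2.55 [306.5 236.7] [331.7 220.4]
0.04 2.7 [303.9 236.8] [329. 226.]
0.05 2.25 [310.6 236.4] [336. 211.]
0.05 2.4 [306.6 236.5] [331.9 216.5]
0.05 2.55 [303.3 236.5] [328.5 222.1]
0.05 2.7 [300.8 236.7] [325.8 227.7]
```

Run:
```python
from h import *
A=[.4866,.029,.25,88.7]
print(inc(*A)); 
print(inc(.4866,.0292,.154,88.7,A))
# arc from knob start
ph=np.radians(88.7);u=np.array([np.cos(ph),np.sin(ph)]);B=[.4866,.0292,.154,88.7];px=-.137
for l in np.linspace(2.37,1.0,17)[1:]:
    x=px-.115*np.cos(l);z=.074+.115*np.sin(l);w=np.array([.4878,.0837])+u*x
    print(inc(w[0],w[1],z,88.7,B))
```

```text
[0.6118, -0.4806, -0.0023, -0.1821]
[0.0003, -0.0, 0.128, -0.0]
[-0.0096, -0.0, -0.0093, -0.0]
[-0.0199, -0.0, -0.0174, -0.0]
[-0.0308, -0.0, -0.0247, -0.0]
[-0.0424, -0.0, -0.031, -0.0]
[-0.0544, -0.0, -0.0362, -0.0]
[-0.0668, -0.0, -0.0405, -0.0]
[-0.0795, -0.0, -0.0436, -0.0]
[-0.0925, -0.0, -0.0457, -0.0]
[-0.1056, -0.0, -0.0466, -0.0]
[-0.1187, -0.0, -0.0464, -0.0]
[-0.1318, -0.0, -0.0451, -0.0]
[-0.1447, -0.0, -0.0427, -0.0]
[-0.1573, -0.0, -0.0392, -0.0]
[-0.1696, -0.0, -0.0346, -0.0]
[-0.1815, -0.0, -0.029, -0.0]
[-0.1928, -0.0, -0.0224, -0.0]
```

Request:
step_arm --pt "1 0.6118 -0.4806 -0.0023 -0.1821" --pt "1 0.6118 -0.4806 -0.0023 -0.1821" --pt "1 0.6118 -0.4806 -0.0023 -0.1821" --pt "1 0.6118 -0.4806 -0.0023 -0.1821" --pt "1 0.6118 -0.4806 -0.0023 -0.1821" --pt "1 0.6118 -0.4806 -0.0023 -0.1821" --pt "1 0.6118 -0.4806 -0.0023 -0.1821" --pt "1 0.6118 -0.4806 -0.0023 -0.1821"

```text
time: 1.87
position: [0.3669, -0.1886, 0.2496]
ee_rot: [180.0, 0.0, 80.8]
ft_force: [0.7, -1.2, 0.1]
finger_gap: 1.001
grip_force: 0.0
```

Run:
```python
from h import *
print(inc(.4866,.029,.25,88.7))
```

```text
[0.312, 0.111, -0.0005, -0.022]
```

Request:
step_arm --pt "1 0.312 0.111 0 -0.022" --pt "1 0.312 0.111 0 -0.022" --pt "1 0.312 0.111 0 -0.022" --pt "1 0.312 0.111 0 -0.022" --pt "1 0.312 0.111 0 -0.022" --pt "1 0.312 0.111 0 -0.022" --pt "1 0.312 0.111 0 -0.022" --pt "1 0.312 0.111 0 -0.022"

```text
time: 2.53
position: [0.488, 0.0284, 0.2489]
ee_rot: [-180.0, -0.0, 88.6]
ft_force: [-0.2, -0.5, -0.6]
finger_gap: 1.001
grip_force: 0.0
```

Run:
```python
from h import *
s=robot.get_state();print(s["position"],s["ee_rot"]);print(inc(.4866,.029,.154,88.7))
im=optics.read_camera("scene");cv2.imwrite("pics/s2.png",cv2.resize(im[130:330,250:450],None,fx=3,fy=3))
```

```text
[0.48799623 0.0284423  0.24886612] [-1.79964066e+02 -3.19151230e-03  8.85740678e+01]
[0.0007, -0.0019, 0.1265, -0.0003]
```

View pics/s2.png

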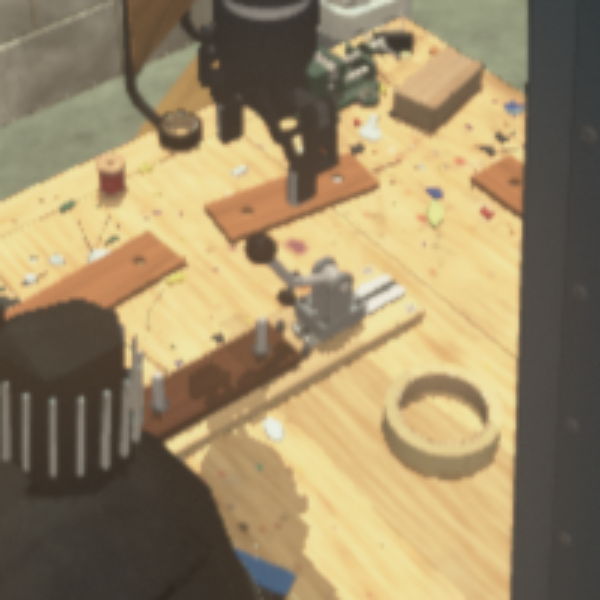

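The view confirms the knob at scene pixel (337,213), right below the open fingers. Now I'll descend and grip it.

Request:
step_arm --pt "1 0.0007 -0.001 0.064 0" --pt "1 0.0007 -0.001 0.1265 0" --pt "1 0.0007 -0.001 0.1265 0" --pt "1 0.0007 -0.001 0.1265 0" --pt "-1 0.0007 -0.001 0.1265 0" --pt "-1 0.0007 -0.001 0.1265 0" --pt "-1 0.0007 -0.001 0.1265 0" --pt "-1 0.0007 -0.001 0.1265 0" --grip_force 30

```text
time: 3.25
position: [0.4875, 0.0268, 0.1559]
ee_rot: [179.9, -0.0, 88.3]
ft_force: [0.5, 0.4, -0.4]
finger_gap: 0.451
grip_force: 0.0
```

Request:
step_arm --pt "-1 0 0 0 0" --pt "-1 0 0 0 0" --pt "-1 0 0 0 0" --pt "-1 0 0 0 0" --pt "-1 0 0 0 0" --pt "-1 0 0 0 0" --pt "-1 0 0 0 0" --pt "-1 0 0 0 0"

```text
time: 3.92
position: [0.4895, 0.0272, 0.156]
ee_rot: [179.7, -0.0, 88.4]
ft_force: [7.9, -0.3, 1.9]
finger_gap: 0.301
grip_force: 29.8
```

Request:
step_arm --pt "-1 -0.0096 0.003 -0.0093 0" --pt "-1 -0.0199 0.003 -0.0174 0" --pt "-1 -0.0308 0.003 -0.0247 0" --pt "-1 -0.0424 0.003 -0.031 0" --pt "-1 -0.0544 0.003 -0.0362 0" --pt "-1 -0.0668 0.003 -0.0405 0" --pt "-1 -0.0795 0.003 -0.0436 0" --pt "-1 -0.0925 0.003 -0.0457 0"

```text
time: 4.58
position: [0.488, -0.0429, 0.1897]
ee_rot: [179.8, -0.1, 88.4]
ft_force: [6.4, 2.9, -4.9]
finger_gap: 0.303
grip_force: 29.8
```

Request:
step_arm --pt "-1 -0.0131 0 -0.0009 0" --pt "-1 -0.0262 0 -0.0007 0" --pt "-1 -0.0393 0 0.0006 0" --pt "-1 -0.0522 0 0.003 0" --pt "-1 -0.0648 0 0.0065 0" --pt "-1 -0.0771 0 0.0111 0" --pt "-1 -0.089 0 0.0167 0" --pt "-1 -0.1003 0 0.0233 0"

```text
time: 5.25
position: [0.4873, -0.1196, 0.1762]
ee_rot: [179.5, 0.2, 88.3]
ft_force: [-4.8, -4.5, 39.3]
finger_gap: 0.303
grip_force: 29.5
```

Run:
```python
from h import *
s=robot.get_state();print(s["position"],s["ft_force"],s["finger_gap"])
im=optics.read_camera("scene");cv2.imwrite("pics/s3.png",cv2.resize(im[130:330,250:450],None,fx=3,fy=3))
```

```text
[ 0.48732225 -0.1196373   0.17622584] [-4.78731707 -4.48935868 39.32235491] 0.3033764901575128
```

View pics/s3.png

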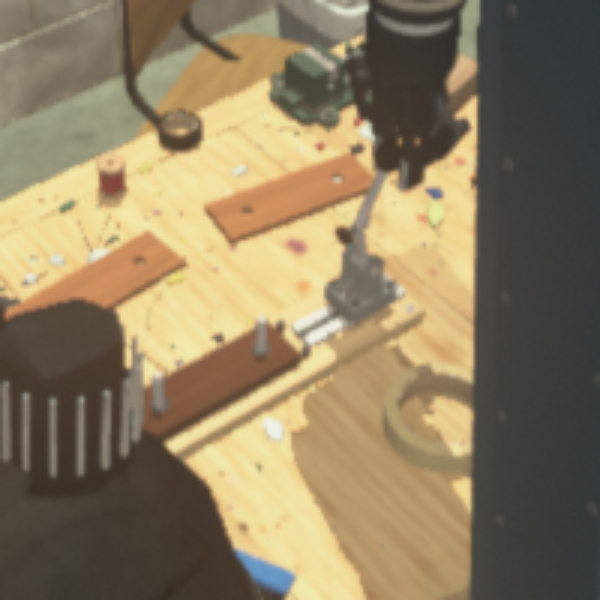

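Request:
step_arm --pt "-1 0 0 -0.004 0" --pt "-1 -0.005 0 -0.004 0" --pt "-1 -0.01 0 -0.004 0" --pt "-1 -0.015 0 -0.004 0" --pt "-1 -0.02 0 -0.004 0" --pt "-1 -0.025 0 -0.004 0" --pt "-1 -0.03 0 -0.004 0" --pt "-1 -0.03 0 -0.004 0"

```text
time: 5.97
position: [0.4854, -0.1399, 0.1741]
ee_rot: [179.9, -0.1, 88.4]
ft_force: [10.9, 5.1, -10.0]
finger_gap: 0.287
grip_force: 29.2
```

Run:
```python
from h import *
im=optics.read_camera("top");cv2.imwrite("pics/t3.png",cv2.resize(im[190:290,250:400],None,fx=5,fy=5))
```

```text
(no output)
```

View pics/t3.png

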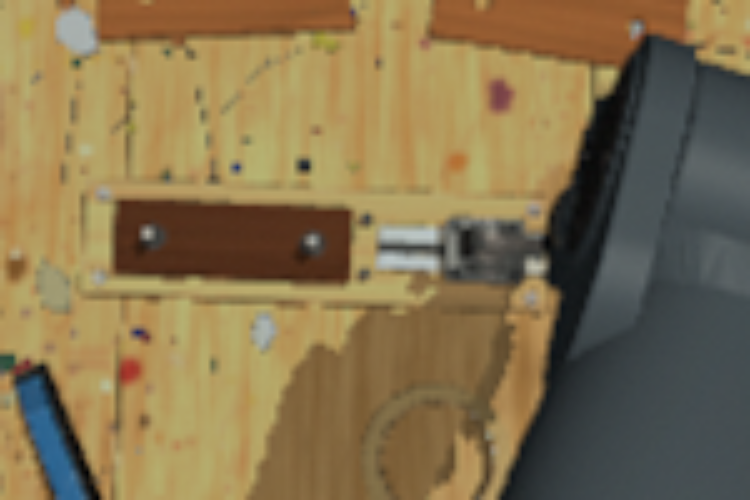

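Request:
step_arm --pt "-1 -0.003 0 0 0" --pt "-1 -0.006 0 0 0" --pt "-1 -0.009 0 0 0" --pt "-1 -0.012 0 0 0" --pt "-1 -0.012 0 0 0" --pt "-1 -0.012 0 0 0" --pt "-1 -0.012 0 0 0" --pt "-1 -0.012 0 0 0"

```text
time: 6.68
position: [0.4835, -0.1489, 0.1742]
ee_rot: [-180.0, -0.0, 88.3]
ft_force: [-0.4, -0.0, -0.1]
finger_gap: 0.002
grip_force: 0.0
```

Request:
step_arm --pt "-1 -0.02 0 -0.08 0" --pt "-1 -0.02 0 -0.16 0" --pt "1 -0.02 0 -0.16 0" --pt "1 -0.02 -0.4 -0.16 0" --pt "1 -0.02 -0.4 -0.16 0" --pt "1 -0.02 -0.4 -0.16 0" --pt "1 -0.02 -0.4 -0.16 0" --pt "1 -0.02 -0.4 -0.16 0"

```text
time: 7.35
position: [0.2732, -0.1574, 0.2939]
ee_rot: [-180.0, -0.0, 88.4]
ft_force: [0.5, -0.9, 0.7]
finger_gap: 0.848
grip_force: 0.0
```

Run:
```python
from h import *
im=optics.read_camera("top");cv2.imwrite("pics/t4f.png",im);sc=optics.read_camera("scene")
cv2.imwrite("pics/t4.png",np.hstack([cv2.resize(im[190:290,260:380],(480,400)),cv2.resize(sc[170:270,320:400],(320,400))]))
for n,a in dict(s1=(.6656,.0972,93),s2=(.6534,-.142,81),s3=(.47,-.342,-1)).items():print(n,fit(im,.008,*a,col=SL))
print("T",fit(im,.006,.488,.3386,8,col=im[226,222].astype(float)))
b=(.4878,.0837,88.7);print("bed",fit(im,.03,*b,.164,.052,col=(24,43,76)))
s=robot.get_state();print(s["position"],s["time"])
b=np.array(b);a=np.radians(b[2])
for cl in(0,.008,.016):
  for l in(.8,1.,1.2,1.4):
    x=-.173+cl-.115*np.cos(l);z=.076+.115*np.sin(l);X=[b[0]+x*np.cos(a),b[1]+x*np.sin(a),z];print(cl,l,(proj(X)).round(1),proj(X,"scene").round(1))
```

```text
s1 [np.float64(0.6651), np.float64(0.0971), np.float64(93.1), np.float64(-42.6)]
s2 [np.float64(0.6532), np.float64(-0.1421), np.float64(81.2), np.float64(-45.2)]
s3 [np.float64(0.4698), np.float64(-0.3407), np.float64(0.0), np.float64(-43.0)]
T [np.float64(0.4878), np.float64(0.3386), np.float64(8.5), np.float64(-52.9)]
bed [np.float64(0.4879), np.float64(0.0845), np.float64(88.8), np.float64(-55.4)]
[ 0.27015142 -0.15671654  0.29455906] 7.45
0 0.8 [375.7 239.3] [396.4 182.2]
0 1.0 [370.5 238.9] [391.9 180.6]
0 1.2 [364.3 238.4] [386.5 180.5]
0 1.4 [357.3 238. ] [380.2 181.9]
0.008 0.8 [373.1 239.2] [394.2 183.3]
0.008 1.0 [367.9 238.7] [389.7 181.8]
0.008 1.2 [361.7 238.3] [384.2 181.7]
0.008 1.4 [354.6 237.9] [377.9 183.1]
0.016 0.8 [370.5 239.1] [392.  184.5]
0.016 1.0 [365.3 238.6] [387.4 182.9]
0.016 1.2 [359.1 238.2] [381.8 182.9]
0.016 1.4 [352.  237.8] [375.5 184.3]
```

View pics/t4.png

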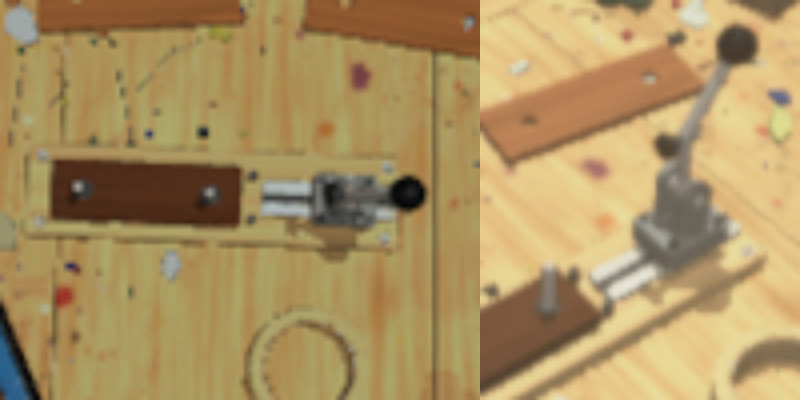

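Run:
```python
from h import *
print(inc(.486,-.123,.26,88.7));B=[.486,-.123,.26,88.7];C=[.486,-.123,.183,88.7];print(inc(*C,B))
for l in np.linspace(1.26,.95,9)[1:]:
    print(np.round([(-.115*np.cos(l)+.115*np.cos(1.26))/.75,-(.115*np.sin(l)-.115*np.sin(1.26))/.75],4))
```

```text
[0.0537, 0.2863, 0.0461, -0.0012]
[0.0, 0.0, 0.1027, -0.0]
[-0.0056  0.0019]
[-0.0112  0.0041]
[-0.0166  0.0064]
[-0.022  0.009]
[-0.0272  0.0118]
[-0.0324  0.0147]
[-0.0374  0.0179]
[-0.0423  0.0213]
```

Request:
step_arm --pt "1 0.0537 0.2863 0.0461 -0.0012" --pt "1 0.0537 0.2863 0.0461 -0.0012" --pt "1 0.0537 0.2863 0.0461 -0.0012" --pt "1 0.0537 0.2863 0.0461 -0.0012" --pt "1 0.0537 0.2863 0.0461 -0.0012" --pt "1 0.0537 0.2863 0.0461 -0.0012" --pt "1 0.0537 0.2863 0.0461 -0.0012" --pt "1 0.0537 0.2863 0.0461 -0.0012"

```text
time: 8.12
position: [0.4907, -0.1236, 0.2588]
ee_rot: [-179.9, -0.0, 88.8]
ft_force: [0.0, -0.5, 0.5]
finger_gap: 0.999
grip_force: 0.0
```

Request:
step_arm --pt "1 0 0 0.05 0" --pt "1 0 0 0.1027 0" --pt "1 0 0 0.1027 0" --pt "-1 0 0 0.1027 0" --pt "-1 0 0 0.1027 0" --pt "-1 0 0 0.1027 0" --pt "-1 0 0 0.1027 0" --pt "-1 0 0 0.1027 0"

```text
time: 8.78
position: [0.489, -0.1244, 0.1842]
ee_rot: [-179.9, 0.1, 88.8]
ft_force: [-24.7, -3.2, 14.3]
finger_gap: 0.306
grip_force: 30.9
```

Request:
step_arm --pt "-1 0 0 0 0" --pt "-1 0 0 0 0" --pt "-1 0 0 0 0" --pt "-1 0 0 0 0" --pt "-1 0 0 0 0" --pt "-1 0 0 0 0" --pt "-1 0 0 0 0" --pt "-1 0 0 0 0"

```text
time: 9.45
position: [0.4882, -0.1243, 0.184]
ee_rot: [-179.8, 0.1, 88.7]
ft_force: [-15.2, -3.1, 13.2]
finger_gap: 0.304
grip_force: 28.7
```

Request:
step_arm --pt "-1 -0.0056 0 0.0019 0" --pt "-1 -0.0112 0 0.0041 0" --pt "-1 -0.0166 0 0.0064 0" --pt "-1 -0.022 0 0.009 0" --pt "-1 -0.0272 0 0.0118 0" --pt "-1 -0.0324 0 0.0147 0" --pt "-1 -0.0374 0 0.0179 0" --pt "-1 -0.0423 0 0.0213 0"

```text
time: 10.12
position: [0.4873, -0.1553, 0.1668]
ee_rot: [-179.7, -0.0, 88.8]
ft_force: [-12.3, 1.5, 2.5]
finger_gap: 0.307
grip_force: 29.3
```

Run:
```python
from h import *
s=robot.get_state();print(s["position"],s["ft_force"],s["finger_gap"],s["grip_force"],s["time"])
```

```text
[ 0.48728729 -0.15528489  0.1667656 ] [-12.29447603   1.46250557   2.4761038 ] 0.3069910104881131 29.348689019680023 10.1167
```

Request:
step_arm --pt "1 0 0 0 0" --pt "1 0 0 0 0" --pt "1 0 0 0 0" --pt "1 0 0 0 0" --pt "1 0 0 -0.05 0" --pt "1 0 0 -0.08 0" --pt "1 0 0 -0.08 0" --pt "1 0 0 -0.08 0"

```text
time: 10.78
position: [0.4914, -0.1559, 0.2282]
ee_rot: [179.8, 0.1, 88.8]
ft_force: [-0.2, -0.1, -0.2]
finger_gap: 0.999
grip_force: 0.0
```

Run:
```python
from h import *
s=robot.get_state();print(s["position"],s["ft_force"],s["finger_gap"])
print(inc(.6545,-.1421,.12,81.2))
```

```text
[ 0.49136067 -0.15586277  0.22817591] [-0.18904295 -0.07575813 -0.22683167] 0.9988428258861277
[0.0229, 0.2171, 0.1442, 0.0211]
```

Request:
step_arm --pt "1 0.0229 0.22 0.1442 0.0211" --pt "1 0.0229 0.22 0.1442 0.0211" --pt "1 0.0229 0.22 0.1442 0.0211" --pt "1 0.0229 0.22 0.1442 0.0211" --pt "1 0.0229 0.22 0.1442 0.0211" --pt "1 0.0229 0.22 0.1442 0.0211" --pt "1 0.0229 0.22 0.1442 0.0211" --pt "1 0.0229 0.22 0.1442 0.0211"

```text
time: 11.45
position: [0.6547, -0.1418, 0.1178]
ee_rot: [-179.9, -0.0, 81.2]
ft_force: [-0.2, -0.2, 0.0]
finger_gap: 0.998
grip_force: 0.0
```

Run:
```python
from h import *
s=robot.get_state();print(s["position"],s["ee_rot"])
im=optics.read_camera("top");print(fit(im,.03,.4878,.0845,88.7,.164,.052,col=(24,43,76)))
sc=optics.read_camera("scene");cv2.imwrite("pics/s5.png",cv2.resize(sc[90:270,260:460],None,fx=3,fy=3))
print(inc(.6545,-.1421,.020,81.2))
```

```text
[ 0.65469297 -0.14180176  0.11776497] [-1.79885040e+02 -5.04423533e-03  8.11982522e+01]
[np.float64(0.4882), np.float64(0.0843), np.float64(89.1), np.float64(-46.8)]
[-0.0, -0.0006, 0.1326, -0.0001]
```

View pics/s5.png

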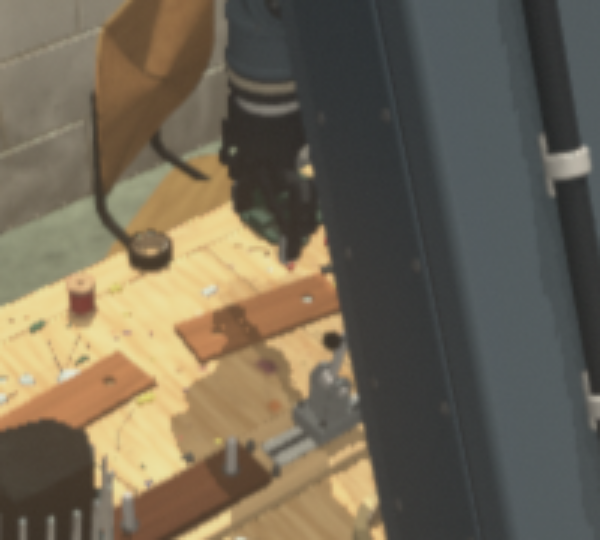

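Request:
step_arm --pt "1 0 0 0.05 0" --pt "1 0 0 0.1 0" --pt "1 0 0 0.128 0" --pt "1 0 0 0.1326 0" --pt "1 0 0 0.1326 0" --pt "1 0 0 0.1326 0" --pt "-0.1 0 0 0.1326 0" --pt "-0.1 0 0 0.1326 0" --grip_force 40

```text
time: 12.22
position: [0.6569, -0.1423, 0.0213]
ee_rot: [179.8, 0.0, 81.2]
ft_force: [0.5, 0.5, -0.3]
finger_gap: 0.75
grip_force: 0.0
```

Request:
step_arm --pt "-1 0 0 0 0" --pt "-1 0 0 0 0" --pt "-1 0 0 0 0" --pt "-1 0 0 0 0" --pt "-1 0 0 0 0" --pt "-1 0 0 0 0" --pt "-1 0 0 0 0" --pt "-1 0 0 0 0"

```text
time: 12.88
position: [0.6585, -0.1426, 0.025]
ee_rot: [179.5, 0.0, 81.2]
ft_force: [-6.5, 1.1, 33.6]
finger_gap: 0.002
grip_force: 17.0
```

Request:
step_arm --pt "-1 0 0 -0.05 0" --pt "1 0 0 -0.05 0" --pt "1 0 0 -0.05 0" --pt "1 0 0 -0.05 0" --pt "1 0 0 -0.05 0" --pt "1 0 0 -0.05 0" --pt "1 0 0 -0.05 0" --pt "1 0 0 -0.05 0"

```text
time: 13.55
position: [0.6553, -0.1419, 0.0558]
ee_rot: [-179.9, -0.0, 81.2]
ft_force: [-0.4, -0.3, -0.1]
finger_gap: 0.974
grip_force: 0.0
```

Run:
```python
from h import *
s=robot.get_state();print(s["position"],s["finger_gap"])
im=optics.read_camera("top");cv2.imwrite("pics/t6f.png",im)
print(fit(im,.008,.6534,-.1421,81.2,col=SL));print(inc(.656,-.1421,.010,81.2))
cv2.imwrite("pics/t6.png",cv2.resize(im[140:240,320:440],None,fx=4,fy=4))
```

```text
[ 0.65525898 -0.14192549  0.05577179] 0.9740724600044983
[np.float64(0.6573), np.float64(-0.1429), np.float64(83.4), np.float64(-8.8)]
[-0.0001, 0.0009, 0.0612, -0.0]
```

View pics/t6.png

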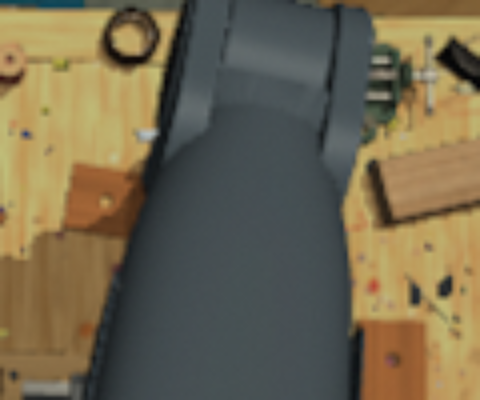

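Request:
step_arm --pt "1 0 0.001 0.04 0" --pt "1 0 0.001 0.055 0" --pt "1 0 0.001 0.0612 0" --pt "1 0 0.001 0.0612 0" --pt "1 0 0.001 0.0612 0" --pt "1 0 0.001 0.0612 0" --pt "1 0 0.001 0.0612 0" --pt "1 0 0.001 0.0612 0"

```text
time: 14.27
position: [0.6569, -0.1422, 0.0115]
ee_rot: [179.9, -0.0, 81.2]
ft_force: [-0.8, -0.7, -0.3]
finger_gap: 0.996
grip_force: 0.0
```

Request:
step_arm --pt "0.3 0 0 0 0" --pt "0.3 0 0 0 0" --pt "0.3 0 0 0 0" --pt "0.3 0 0 0 0" --pt "0.3 0 0 0 0" --pt "0.3 0 0 0 0" --pt "0.3 0 0 0 0" --pt "0.3 0 0 0 0"

```text
time: 14.93
position: [0.6576, -0.1424, 0.0124]
ee_rot: [179.8, 0.0, 81.2]
ft_force: [0.0, -0.3, 10.1]
finger_gap: 0.685
grip_force: 49.1
```

Request:
step_arm --pt "0 0 0 -0.05 0" --pt "0 0 0 -0.1 0" --pt "0 0 0 -0.15 0" --pt "0 0 0 -0.18 0" --pt "0 0 0 -0.18 0" --pt "0 0 0 -0.18 0" --pt "0 0 0 -0.18 0" --pt "0 0 0 -0.18 0"

```text
time: 15.6
position: [0.6555, -0.1419, 0.144]
ee_rot: [-179.8, -0.0, 81.2]
ft_force: [-0.4, -0.2, -1.3]
finger_gap: 0.689
grip_force: 44.1
```

Run:
```python
from h import *
s=robot.get_state();print(s["position"],s["finger_gap"],s["grip_force"],s["ft_force"])
print(inc(.4922,.084,.13,88.8))
```

```text
[ 0.65545008 -0.14192503  0.14395688] 0.6892078002076473 44.12439823150635 [-0.41413347 -0.18331873 -1.27765555]
[0.2643, -0.2612, 0.0186, -0.0211]
```

Request:
step_arm --pt "0 0.2643 -0.2612 0.0186 -0.0211" --pt "0 0.2643 -0.2612 0.0186 -0.0211" --pt "0 0.2643 -0.2612 0.0186 -0.0211" --pt "0 0.2643 -0.2612 0.0186 -0.0211" --pt "0 0.2643 -0.2612 0.0186 -0.0211" --pt "0 0.2643 -0.2612 0.0186 -0.0211" --pt "0 0.2643 -0.2612 0.0186 -0.0211" --pt "0 0.2643 -0.2612 0.0186 -0.0211"

```text
time: 16.27
position: [0.4885, 0.0869, 0.1302]
ee_rot: [-179.7, -0.0, 89.0]
ft_force: [0.9, 0.2, -1.4]
finger_gap: 0.688
grip_force: 44.1
```

Request:
step_arm --pt "0 0 0 0 0" --pt "0 0 0 0 0" --pt "0 0 0 0 0" --pt "0 0 0 0 0" --pt "0 0 0 0 0" --pt "0 0 0 0 0" --pt "0 0 0 0 0" --pt "0 0 0 0 0"

```text
time: 16.93
position: [0.4932, 0.0835, 0.1316]
ee_rot: [-180.0, -0.0, 88.8]
ft_force: [-0.4, -0.6, -0.8]
finger_gap: 0.686
grip_force: 44.1
```

Run:
```python
from h import *
s=robot.get_state();print(s["position"],s["ee_rot"][2],s["finger_gap"],s["grip_force"],s["ft_force"])
im=optics.read_camera("top");sc=optics.read_camera("scene")
cv2.imwrite("pics/t7f.png",im);cv2.imwrite("pics/s7f.png",sc)
cv2.imwrite("pics/t7.png",np.hstack([cv2.resize(im[180:280,250:370],(480,400)),cv2.resize(sc[170:290,290:386],(320,400))]))
for n,(x,y,t) in dict(s1=(.6651,.0971,93.1),s3=(.4698,-.3407,0)).items():print(n,fit(im,.008,x,y,t,col=SL))
print("T",fit(im,.006,.488,.3386,8,col=im[226,222].astype(float)))
```

```text
[0.49324374 0.0834923  0.13162639] 88.75036276724481 0.6863563816813693 44.086761474609375 [-0.39564752 -0.56731162 -0.8115928 ]
s1 [np.float64(0.665), np.float64(0.0971), np.float64(93.5), np.float64(-45.9)]
s3 [np.float64(0.4699), np.float64(-0.3392), np.float64(-0.9), np.float64(-46.1)]
T [np.float64(0.4878), np.float64(0.3386), np.float64(8.4), np.float64(-52.7)]
```

View pics/t7.png

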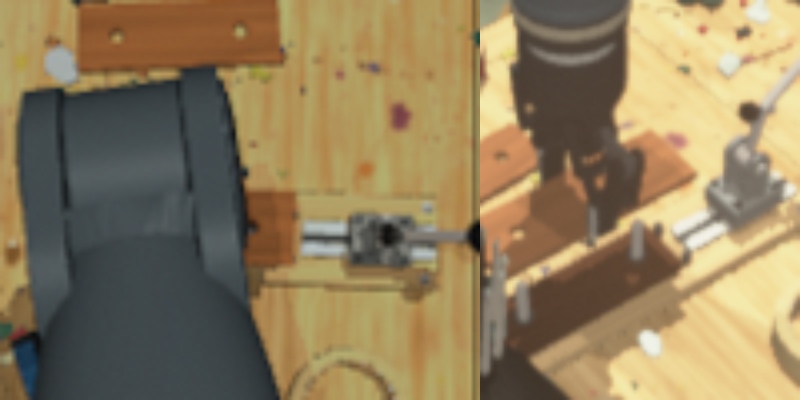

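```bash
cat >> h.py <<'E'
def held(im,z,x,y,th,col,lim=-.066,hi=-9):
    """pose of a held plate, heading fixed, from its clamp-side end only (local x<lim)"""
    K,R,t=cal("top");f=cv2.GaussianBlur(np.clip(np.linalg.norm(im.astype(float)-np.array(col),axis=2),0,70),(0,0),.5);cs,sn=np.cos(np.radians(th)),np.sin(np.radians(th))
    def ring(d):
        a=np.linspace(-.086,lim,20);b=np.linspace(-.026,.026,40);l,w=.09+d,.03+d
        return np.r_[np.c_[a,0*a+w],np.c_[a,0*a-w],np.c_[0*b-l,b]]
    def cost(p):
        s=0
        for r,g in((ring(.0035),1),(ring(-.0035),-1)):
            X=np.c_[p[0]+cs*r[:,0]-sn*r[:,1],p[1]+sn*r[:,0]+cs*r[:,1],0*r[:,0]+z]
            q=K@(R@X.T+t[:,None]);s-=g*map_coordinates(f,[q[1]/q[2],q[0]/q[2]],order=1).mean()
        return s
    g=[(cost((x+i*.001,y+j*.001)),x+i*.001,y+j*.001) for i in range(-10,11) for j in range(-10,11)]
    b=min(g);r=minimize(cost,b[1:],method="Nelder-Mead",options=dict(initial_simplex=[b[1:],(b[1]+.001,b[2]),(b[1],b[2]+.001)]));return r.x.round(4),round(r.fun,1)
E
python3 - <<'E'
from h import *
im=cv2.imread("pics/t7f.png")
for th in(88,88.8):print(held(im,.127,.489,.083,th,SL),held(im,.127,.489,.083,th,SL,-.074))
E
```

```text
(array([0.4919, 0.0829]), np.float64(-48.8)) (array([0.4919, 0.083 ]), np.float64(-52.4))
(array([0.4908, 0.0832]), np.float64(-49.1)) (array([0.4908, 0.0832]), np.float64(-52.9))
```

Run:
```python
from h import *
print(inc(.4914,.0842,.078,88.8))
```

```text
[0.0006, -0.0024, 0.0716, -0.0001]
```

Request:
step_arm --pt "0 0.0006 -0.0024 0 0" --pt "0 0.0006 -0.0024 0.02 0" --pt "0 0.0006 -0.0024 0.04 0" --pt "0 0.0006 -0.0024 0.055 0" --pt "0 0.0006 -0.0024 0.063 0" --pt "0 0.0006 -0.0024 0.068 0" --pt "0 0.0006 -0.0024 0.0716 0" --pt "0 0.0006 -0.0024 0.0716 0"

```text
time: 17.7
position: [0.4913, 0.0843, 0.0779]
ee_rot: [-180.0, -0.0, 88.8]
ft_force: [0.1, -0.7, -0.8]
finger_gap: 0.687
grip_force: 44.1
```

Run:
```python
from h import *
s=robot.get_state();print(s["position"],s["ee_rot"],s["finger_gap"],s["grip_force"],s["ft_force"],s["moment"])
```

```text
[0.49133762 0.08431922 0.07793047] [-1.79990992e+02 -3.05924904e-03  8.87867260e+01] 0.6874504082818464 44.082298278808594 [ 0.12245875 -0.72645001 -0.82095523] [0.01222911 0.00808793 0.03742599]
```

No resistance 6 mm below the pin tops, so both pins are in the holes. I'll go down.

Request:
step_arm --pt "0 0 0 0.01 0" --pt "0 0 0 0.02 0" --pt "0 0 0 0.03 0" --pt "0 0 0 0.038 0" --pt "0 0 0 0.044 0" --pt "0 0 0 0.048 0" --pt "0 0 0 0.049 0" --pt "0 0 0 0.049 0"

```text
time: 18.37
position: [0.491, 0.0842, 0.0422]
ee_rot: [-180.0, -0.0, 88.8]
ft_force: [-5.7, -0.3, 16.9]
finger_gap: 0.686
grip_force: 45.9
```

Run:
```python
from h import *
s=robot.get_state();print(s["position"],s["ee_rot"],s["finger_gap"],s["grip_force"],s["ft_force"],s["moment"])
```

```text
[0.49096409 0.08420405 0.04220886] [-1.79997312e+02 -5.08574800e-03  8.87810761e+01] 0.6855922663223485 45.857083797454834 [-5.74127139 -0.29178001 16.91313975] [-0.22202841  1.34853706  0.00521564]
```

Request:
step_arm --pt "1 0 0 0 0" --pt "1 0 0 0 0" --pt "1 0 0 0 0" --pt "1 0 0 0 0" --pt "1 0 0 -0.05 0" --pt "1 0 0 -0.1 0" --pt "1 0 0 -0.1 0" --pt "1 0 0 -0.1 0"

```text
time: 19.03
position: [0.4928, 0.0845, 0.118]
ee_rot: [179.8, -0.1, 88.8]
ft_force: [0.2, -0.7, 0.4]
finger_gap: 1.0
grip_force: 0.0
```

Run:
```python
from h import *
s=robot.get_state();print(s["position"],s["finger_gap"])
print(inc(.668,.0971,.11,93.3),inc(.668,.0971,.010,93.3,[.668,.0971,.11,93.3]))
```

```text
[0.49283418 0.08452922 0.11804885] 1.0000952656881799
[0.0217, 0.2331, 0.0107, -0.0125] [0.0, 0.0, 0.1333, -0.0]
```

Request:
step_arm --pt "1 0.0217 0.2331 0.0107 -0.0125" --pt "1 0.0217 0.2331 0.0107 -0.0125" --pt "1 0.0217 0.2331 0.0107 -0.0125" --pt "1 0.0217 0.2331 0.0107 -0.0125" --pt "1 0.0217 0.2331 0.0107 -0.0125" --pt "1 0.0217 0.2331 0.0107 -0.0125" --pt "1 0.0217 0.2331 0.0107 -0.0125" --pt "1 0.0217 0.2331 0.0107 -0.0125"

```text
time: 19.7
position: [0.6648, 0.0967, 0.1071]
ee_rot: [-179.8, 0.0, 93.3]
ft_force: [0.4, -0.4, -0.2]
finger_gap: 1.001
grip_force: 0.0
```

Run:
```python
from h import *
s=robot.get_state();print(s["position"],s["finger_gap"])
print(inc(.668,.0971,.0105,93.3))
im=optics.read_camera("top")
for n,(x,y,t) in dict(bed=(.4878,.084,88.8)).items():print(n,fit(im,.038,x,y,t,col=SL))
print("T",fit(im,.006,.488,.3386,8,col=im[226,222].astype(float)),"s3",fit(im,.008,.47,-.34,0,col=SL))
```

```text
[0.6647622  0.09667182 0.10711106] 1.001157513332653
[0.0003, 0.0043, 0.1288, -0.0]
bed [np.float64(0.4812), np.float64(0.0751), np.float64(91.0), np.float64(-1.3)]
T [np.float64(0.4878), np.float64(0.3386), np.float64(8.4), np.float64(-52.5)] s3 [np.float64(0.4699), np.float64(-0.3392), np.float64(-0.9), np.float64(-46.9)]
```

Request:
step_arm --pt "1 0 0.002 0.05 0" --pt "1 0 0.002 0.1 0" --pt "1 0 0.002 0.12 0" --pt "1 0 0.002 0.1288 0" --pt "1 0 0.002 0.1288 0" --pt "1 0 0.002 0.1288 0" --pt "1 0 0.002 0.1288 0" --pt "1 0 0.002 0.1288 0"

```text
time: 20.42
position: [0.669, 0.0971, 0.0136]
ee_rot: [179.8, -0.0, 93.3]
ft_force: [-0.4, 0.4, 0.4]
finger_gap: 1.002
grip_force: 0.0
```

Request:
step_arm --pt "0.3 0 0 0 0" --pt "0.3 0 0 0 0" --pt "0.3 0 0 0 0" --pt "0.3 0 0 0 0" --pt "0 0 0 0 0" --pt "0 0 0 0 0" --pt "0 0 0 0 0" --pt "0 0 0 0 0"

```text
time: 21.08
position: [0.6684, 0.097, 0.0127]
ee_rot: [179.9, -0.0, 93.3]
ft_force: [-1.0, 1.0, 6.0]
finger_gap: 0.687
grip_force: 42.5
```

Request:
step_arm --pt "0 0 0 -0.05 0" --pt "0 0 0 -0.1 0" --pt "0 0 0 -0.15 0" --pt "0 0 0 -0.16 0" --pt "0 0 0 -0.16 0" --pt "0 0 0 -0.16 0" --pt "0 0 0 -0.16 0" --pt "0 0 0 -0.16 0"

```text
time: 21.75
position: [0.6669, 0.0968, 0.1295]
ee_rot: [-179.8, 0.0, 93.3]
ft_force: [0.1, -0.1, -0.7]
finger_gap: 0.686
grip_force: 44.1
```

Run:
```python
from h import *
s=robot.get_state();print(s["position"],s["finger_gap"],s["grip_force"])
print(inc(.4905,.0844,.125,88.8))
```

```text
[0.66690654 0.09675425 0.12954117] 0.6864884747786885 44.13179397583008
[-0.003, -0.2358, 0.0061, 0.0125]
```

Request:
step_arm --pt "0 -0.003 -0.2358 0.006 0.0125" --pt "0 -0.003 -0.2358 0.006 0.0125" --pt "0 -0.003 -0.2358 0.006 0.0125" --pt "0 -0.003 -0.2358 0.006 0.0125" --pt "0 -0.003 -0.2358 0.006 0.0125" --pt "0 -0.003 -0.2358 0.006 0.0125" --pt "0 -0.003 -0.2358 0.006 0.0125" --pt "0 -0.003 -0.2358 0.006 0.0125"

```text
time: 22.42
position: [0.4929, 0.0847, 0.127]
ee_rot: [179.9, -0.0, 88.8]
ft_force: [0.3, -0.4, -0.6]
finger_gap: 0.688
grip_force: 44.1
```

Request:
step_arm --pt "0 0 0 0 0" --pt "0 0 0 0 0" --pt "0 0 0 0 0" --pt "0 0 0 0 0" --pt "0 0 0 0 0" --pt "0 0 0 0 0" --pt "0 0 0 0 0" --pt "0 0 0 0 0"

```text
time: 23.08
position: [0.4916, 0.0846, 0.1271]
ee_rot: [-180.0, -0.0, 88.8]
ft_force: [-0.5, -0.2, -0.9]
finger_gap: 0.686
grip_force: 44.1
```

Run:
```python
from h import *
s=robot.get_state();p=s["position"];print(p,s["finger_gap"],s["grip_force"])
im=optics.read_camera("top");print(held(im,p[2]-.0047,.4895,.0835,88.8,SL))
print(inc(.4905,.0844,.078,88.8))
```

```text
[0.491553   0.08455394 0.12714581] 0.6856509899635934 44.1018944978714
(array([0.4883, 0.0842]), np.float64(-44.1))
[-0.0003, -0.0014, 0.0656, -0.0]
```

Request:
step_arm --pt "0 -0.0003 -0.0008 0 0" --pt "0 -0.0003 -0.0008 0.02 0" --pt "0 -0.0003 -0.0008 0.035 0" --pt "0 -0.0003 -0.0008 0.05 0" --pt "0 -0.0003 -0.0008 0.057 0" --pt "0 -0.0003 -0.0008 0.062 0" --pt "0 -0.0003 -0.0008 0.0656 0" --pt "0 -0.0003 -0.0008 0.0656 0"

```text
time: 23.8
position: [0.4909, 0.0843, 0.0778]
ee_rot: [-180.0, -0.0, 88.8]
ft_force: [-0.8, 0.9, -0.6]
finger_gap: 0.684
grip_force: 44.1
```

Request:
step_arm --pt "0 0 0 0.01 0" --pt "0 0 0 0.02 0" --pt "0 0 0 0.028 0" --pt "0 0 0 0.033 0" --pt "0 0 0 0.036 0" --pt "0 0 0 0.0375 0" --pt "0 0 0 0.0375 0" --pt "0 0 0 0.0375 0"

```text
time: 24.47
position: [0.4908, 0.0843, 0.0506]
ee_rot: [180.0, -0.0, 88.8]
ft_force: [-4.1, -0.4, 13.5]
finger_gap: 0.684
grip_force: 45.5
```

Request:
step_arm --pt "1 0 0 0 0" --pt "1 0 0 0 0" --pt "1 0 0 0 0" --pt "1 0 0 0 0" --pt "1 0 0 -0.05 0" --pt "1 0 0 -0.1 0" --pt "1 0 0 -0.15 0" --pt "1 0 0 -0.24 0"

```text
time: 25.13
position: [0.4901, 0.0842, 0.205]
ee_rot: [-179.9, 0.0, 88.8]
ft_force: [2.2, 0.7, -0.7]
finger_gap: 1.003
grip_force: 0.0
```

Run:
```python
from h import *
s=robot.get_state();p=s["position"];print(p,s["finger_gap"])
print(inc(.473,-.3397,.235,-.9))
```

```text
[0.49013676 0.08420953 0.20496331] 1.0025051191565297
[-0.5656, -0.0109, -0.04, 0.2491]
```

Request:
step_arm --pt "1 -0.05 0 -0.04 0.02" --pt "1 -0.5656 -0.0109 -0.04 0.2491" --pt "1 -0.5656 -0.0109 -0.04 0.2491" --pt "1 -0.5656 -0.0109 -0.04 0.2491" --pt "1 -0.5656 -0.0109 -0.04 0.2491" --pt "1 -0.5656 -0.0109 -0.04 0.2491" --pt "1 -0.5656 -0.0109 -0.04 0.2491" --pt "1 -0.5656 -0.0109 -0.04 0.2491"

```text
time: 25.8
position: [0.4774, -0.2416, 0.2329]
ee_rot: [-180.0, -0.0, 31.1]
ft_force: [2.1, 1.8, -0.3]
finger_gap: 0.998
grip_force: 0.0
```

Run:
```python
from h import *
s=robot.get_state();p=s["position"];print(p,s["ee_rot"][2])
print(inc(.473,-.3397,.235,-.9))
```

```text
[ 0.47740399 -0.24164612  0.23289744] 31.133011089000274
[-0.0726, 0.1089, -0.0028, 0.089]
```

Request:
step_arm --pt "1 -0.0726 0.1089 0 0.089" --pt "1 -0.0726 0.1089 0 0.089" --pt "1 -0.0726 0.1089 0 0.089" --pt "1 -0.0726 0.1089 0 0.089" --pt "1 -0.0726 0.1089 0 0.089" --pt "1 -0.0726 0.1089 0.08 0.089" --pt "1 -0.0726 0.1089 0.1 0.089" --pt "1 -0.0726 0.1089 0.15 0.089"

```text
time: 26.47
position: [0.4744, -0.338, 0.1197]
ee_rot: [179.9, -0.1, -0.6]
ft_force: [1.6, -0.1, -0.3]
finger_gap: 0.998
grip_force: 0.0
```

Run:
```python
from h import *
s=robot.get_state();p=s["position"];print(p,s["ee_rot"][2])
im=optics.read_camera("top");cv2.imwrite("pics/t8f.png",im)
print("bed",fit(im,.046,.4878,.084,88.8,col=SL),"T",fit(im,.006,.488,.3386,8,col=im[226,222].astype(float)))
print(inc(.473,-.3397,.0105,-.9))
```

```text
[ 0.47440129 -0.33803069  0.11969648] -0.5685361407443563
bed [np.float64(0.4869), np.float64(0.0852), np.float64(88.5), np.float64(-44.8)] T [np.float64(0.4878), np.float64(0.3386), np.float64(8.4), np.float64(-52.6)]
[0.0026, 0.0055, 0.1352, 0.0009]
```

Request:
step_arm --pt "1 0.001 0.003 0.05 0.0009" --pt "1 0.001 0.003 0.1 0.0009" --pt "1 0.001 0.003 0.12 0.0009" --pt "1 0.001 0.003 0.128 0.0009" --pt "1 0.001 0.003 0.133 0.0009" --pt "1 0.001 0.003 0.133 0.0009" --pt "1 0.001 0.003 0.133 0.0009" --pt "1 0.001 0.003 0.133 0.0009"

```text
time: 27.18
position: [0.4759, -0.3406, 0.0223]
ee_rot: [179.9, -0.1, -0.9]
ft_force: [-0.1, -0.2, -0.5]
finger_gap: 1.001
grip_force: 0.0
```

Run:
```python
from h import *
s=robot.get_state();p=s["position"];print(p,s["ee_rot"][2])
im=optics.read_camera("top");print("s3",fit(im,.008,.4699,-.34,-.9,col=SL))
print(inc(.473,-.3397,.0105,-.9))
```

```text
[ 0.47585805 -0.34059431  0.02231614] -0.8786324414961989
s3 [np.float64(0.4697), np.float64(-0.3418), np.float64(1.1), np.float64(-22.2)]
[-0.0037, -0.001, 0.0156, 0.0001]
```

Request:
step_arm --pt "1 -0.003 0 0.008 0" --pt "1 -0.003 0 0.0135 0" --pt "1 -0.003 0 0.0135 0" --pt "0.3 -0.003 0 0.0135 0" --pt "0.3 -0.003 0 0.0135 0" --pt "0.3 -0.003 0 0.0135 0" --pt "0.3 -0.003 0 0.0135 0" --pt "0 -0.003 0 0.0135 0"

```text
time: 27.9
position: [0.473, -0.3404, 0.0123]
ee_rot: [179.9, -0.1, -0.9]
ft_force: [-3.3, 1.4, 17.5]
finger_gap: 0.693
grip_force: 51.6
```

Request:
step_arm --pt "0 0 0 0 0" --pt "0 0 0 0 0" --pt "0 0 0 0 0" --pt "0 0 0 0 0" --pt "0 0 0 0 0" --pt "0 0 0 0 0" --pt "0 0 0 0 0" --pt "0 0 0 0 0"

```text
time: 28.57
position: [0.473, -0.3404, 0.0123]
ee_rot: [179.9, -0.1, -0.9]
ft_force: [-4.0, 1.2, 17.6]
finger_gap: 0.688
grip_force: 51.5
```

Run:
```python
from h import *
s=robot.get_state();p=s["position"];print(p,s["ee_rot"],s["ft_force"])
print(inc(.4908,.0845,.235,88.8))
```

```text
[ 0.47299958 -0.34041941  0.01230273] [ 1.79924816e+02 -7.28246335e-02 -8.85640648e-01] [-4.02688503  1.17799725 17.5744891 ]
[0.015, -0.5669, -0.2969, -0.2491]
```

Request:
step_arm --pt "0 0 0 -0.05 0" --pt "0 0 0 -0.1 0" --pt "0 0 0 -0.15 0" --pt "0 0 0 -0.2 0" --pt "0 0 0 -0.25 0" --pt "0 0 0 -0.28 0" --pt "0 0 0 -0.28 0" --pt "0 0 0 -0.28 0"

```text
time: 29.23
position: [0.4733, -0.3403, 0.2219]
ee_rot: [179.9, -0.1, -0.9]
ft_force: [-0.0, -0.4, -1.2]
finger_gap: 0.686
grip_force: 45.0
```

Request:
step_arm --pt "0 0.015 -0.5669 -0.01 -0.2491" --pt "0 0.015 -0.5669 -0.01 -0.2491" --pt "0 0.015 -0.5669 -0.01 -0.2491" --pt "0 0.015 -0.5669 -0.01 -0.2491" --pt "0 0.015 -0.5669 -0.01 -0.2491" --pt "0 0.015 -0.5669 -0.01 -0.2491" --pt "0 0.015 -0.5669 -0.01 -0.2491" --pt "0 0.015 -0.5669 -0.01 -0.2491"

```text
time: 29.9
position: [0.4854, -0.005, 0.225]
ee_rot: [-179.9, 0.1, 56.8]
ft_force: [1.3, 0.1, 0.1]
finger_gap: 0.688
grip_force: 44.9
```

Run:
```python
from h import *
s=robot.get_state();p=s["position"];print(p,s["ee_rot"][2],s["finger_gap"])
print(inc(.4912,.0838,.22,88.8))
```

```text
[ 0.48541138 -0.00499146  0.22495445] 56.759232899243855 0.6881196330490803
[0.1032, -0.0584, 0.0066, -0.089]
```

Request:
step_arm --pt "0 0.1032 -0.0584 0 -0.089" --pt "0 0.1032 -0.0584 0 -0.089" --pt "0 0.1032 -0.0584 0 -0.089" --pt "0 0.1032 -0.0584 0 -0.089" --pt "0 0.1032 -0.0584 0 -0.089" --pt "0 0.1032 -0.0584 0.05 -0.089" --pt "0 0.1032 -0.0584 0.1 -0.089" --pt "0 0.1032 -0.0584 0.12 -0.089"

```text
time: 30.57
position: [0.4897, 0.0815, 0.1312]
ee_rot: [-179.6, 0.1, 88.5]
ft_force: [-0.1, -0.2, -1.2]
finger_gap: 0.688
grip_force: 44.9
```

Request:
step_arm --pt "0 0 0 0 0" --pt "0 0 0 0 0" --pt "0 0 0 0 0" --pt "0 0 0 0 0" --pt "0 0 0 0 0" --pt "0 0 0 0 0" --pt "0 0 0 0 0" --pt "0 0 0 0 0"

```text
time: 31.23
position: [0.4931, 0.0818, 0.1369]
ee_rot: [180.0, -0.0, 88.5]
ft_force: [-0.4, -0.5, -0.9]
finger_gap: 0.685
grip_force: 44.9
```

Run:
```python
from h import *
s=robot.get_state();p=s["position"];print(p,s["ee_rot"][2],s["finger_gap"],s["grip_force"])
im=optics.read_camera("top");cv2.imwrite("pics/t9f.png",im);print(held(im,p[2]-.0043,p[0]-.003,.084,88.8,SL))
print(inc(.4908,.0842,.078,88.8))
```

```text
[0.49307632 0.08180254 0.13686914] 88.4567908531177 0.6851808214074534 44.88706290721893
(array([0.4903, 0.0853]), np.float64(-44.0))
[0.0031, -0.0031, 0.0783, -0.0009]
```

Run:
```python
from h import *
im=cv2.imread("pics/t9f.png");sc=optics.read_camera("scene");cv2.imwrite("pics/s9f.png",sc)
cv2.imwrite("pics/t9.png",np.hstack([cv2.resize(im[215:260,290:340],(444,400),interpolation=cv2.INTER_CUBIC),cv2.resize(sc[180:280,290:370],(320,400))]))
u=np.array([np.cos(np.radians(88.5)),np.sin(np.radians(88.5))]);n=np.array([-u[1],u[0]])
for o in(0,.004):
  c=np.array([.493-.0027,.0818-.0004+o])
  print([proj([*(c-.09*u+w*n),.1325]).round(1).tolist() for w in(-.03,.03)])
print([proj([*(np.array([.4869,.0852])-.09*u+w*n),.046]).round(1).tolist() for w in(-.03,.03)])
```

```text
[[324.2, 227.4], [323.4, 246.3]]
[[323.0, 227.3], [322.1, 246.3]]
[[322.5, 230.2], [321.7, 248.0]]
```

View pics/t9.png

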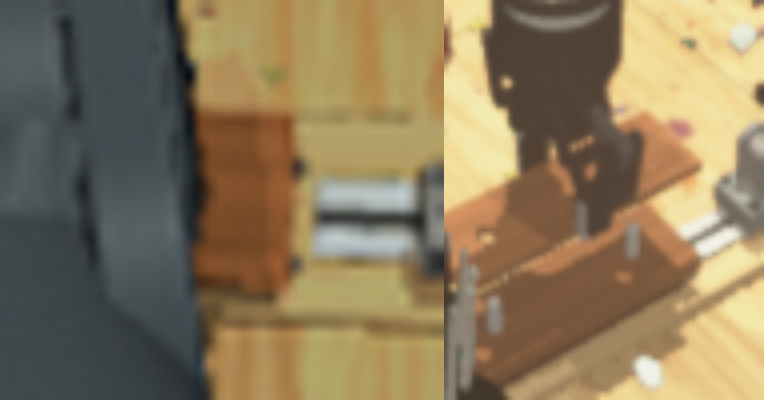

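Run:
```python
from h import *
sc=cv2.imread("pics/s9f.png")
cv2.imwrite("pics/s9z.png",cv2.resize(sc[225:265,285:345],None,fx=13,fy=13,interpolation=cv2.INTER_CUBIC))
h=back((300.75,239.2),.1325,"scene");a=back((302.5,254.6),.072,"scene");b=back((337,236),.072,"scene");print(h,a,b,(a+b)/2,np.linalg.norm(a-b))
```

```text
[0.48755805 0.14030097 0.1325    ] [0.48884534 0.13777485 0.072     ] [0.48637688 0.02914508 0.072     ] [0.48761111 0.08345996 0.072     ] 0.10865780805742584
```

View pics/s9z.png

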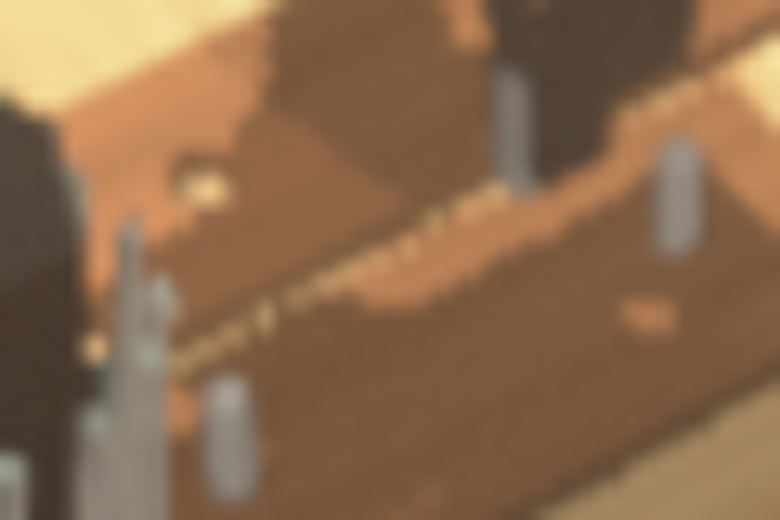

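The scene view shows the held slat's hole at (300.5,239.2) and the pin tops at (302.7,254.5) and (337.3,236.2). The slat sits about 2 mm too far toward +y, so I'll correct that.

Request:
step_arm --pt "0 -0.0026 -0.0025 0 -0.0009" --pt "0 -0.0026 -0.0025 0.02 -0.0009" --pt "0 -0.0026 -0.0025 0.04 -0.0009" --pt "0 -0.0026 -0.0025 0.055 -0.0009" --pt "0 -0.0026 -0.0025 0.065 -0.0009" --pt "0 -0.0026 -0.0025 0.072 -0.0009" --pt "0 -0.0026 -0.0025 0.0765 -0.0009" --pt "0 -0.0026 -0.0025 0.0785 -0.0009"

```text
time: 32.0
position: [0.4912, 0.0799, 0.0775]
ee_rot: [180.0, -0.0, 88.8]
ft_force: [0.5, 0.1, -0.6]
finger_gap: 0.687
grip_force: 44.9
```

Request:
step_arm --pt "0 0 0 0 0" --pt "0 0 0 0 0" --pt "0 0 0 0 0" --pt "0 0 0 0 0" --pt "0 0 0 0 0" --pt "0 0 0 0 0" --pt "0 0 0 0 0" --pt "0 0 0 0 0"

```text
time: 32.67
position: [0.491, 0.0799, 0.0776]
ee_rot: [180.0, -0.0, 88.8]
ft_force: [0.1, -0.5, 0.1]
finger_gap: 0.688
grip_force: 44.9
```

Request:
step_arm --pt "0 0 0 0.007 0" --pt "0 0 0 0.014 0" --pt "0 0 0 0.02 0" --pt "0 0 0 0.024 0" --pt "0 0 0 0.027 0" --pt "0 0 0 0.027 0" --pt "0 0 0 0.027 0" --pt "0 0 0 0.027 0"

```text
time: 33.33
position: [0.4911, 0.08, 0.0582]
ee_rot: [180.0, -0.0, 88.8]
ft_force: [-4.0, 0.2, 14.8]
finger_gap: 0.685
grip_force: 48.2
```

Request:
step_arm --pt "1 0 0 0 0" --pt "1 0 0 0 0" --pt "1 0 0 0 0" --pt "1 0 0 0 0" --pt "1 0 0 -0.05 0" --pt "1 0 0 -0.1 0" --pt "1 0 0 -0.13 0" --pt "1 0 0 -0.13 0"

```text
time: 34.0
position: [0.4934, 0.0803, 0.1594]
ee_rot: [179.6, -0.1, 88.8]
ft_force: [0.6, -1.2, 0.1]
finger_gap: 1.0
grip_force: 0.0
```

Run:
```python
from h import *
s=robot.get_state();p=s["position"];print(p,s["finger_gap"])
print(inc(.489,.338,.155,9))
```

```text
[0.49340248 0.08025509 0.15935669] 0.9995899186123848
[0.3435, -0.0132, 0.0058, 0.2216]
```

Request:
step_arm --pt "1 0.3435 -0.011 0.0058 0.2216" --pt "1 0.3435 -0.011 0.0058 0.2216" --pt "1 0.3435 -0.011 0.0058 0.2216" --pt "1 0.3435 -0.011 0.0058 0.2216" --pt "1 0.3435 -0.011 0.0058 0.2216" --pt "1 0.3435 -0.011 0.0058 0.2216" --pt "1 0.3435 -0.011 0.0058 0.2216" --pt "1 0.3435 -0.011 0.0058 0.2216"

```text
time: 34.67
position: [0.4877, 0.3425, 0.1492]
ee_rot: [-179.9, -0.0, 35.0]
ft_force: [-0.7, -0.7, 0.1]
finger_gap: 1.001
grip_force: 0.0
```

Run:
```python
from h import *
s=robot.get_state();p=s["position"];print(p,s["ee_rot"][2])
im=optics.read_camera("top");cv2.imwrite("pics/t10f.png",im)
sc=optics.read_camera("scene");cv2.imwrite("pics/s10f.png",sc)
print("bed",fit(im,.054,.4878,.084,88.8,col=SL),"T",fit(im,.006,.488,.3386,8,col=im[226,222].astype(float)))
cv2.imwrite("pics/t10.png",np.hstack([cv2.resize(im[180:280,190:350],(560,350)),cv2.resize(sc[200:270,290:340],(240,350))]))
print(inc(.489,.338,.03,9))
```

```text
[0.48768984 0.34248893 0.14917991] 35.00986120887805
bed [np.float64(0.4878), np.float64(0.0852), np.float64(89.2), np.float64(-42.0)] T [np.float64(0.464), np.float64(0.3541), np.float64(12.0), np.float64(-4.4)]
[0.0011, 0.0019, 0.159, 0.0721]
```

View pics/t10.png

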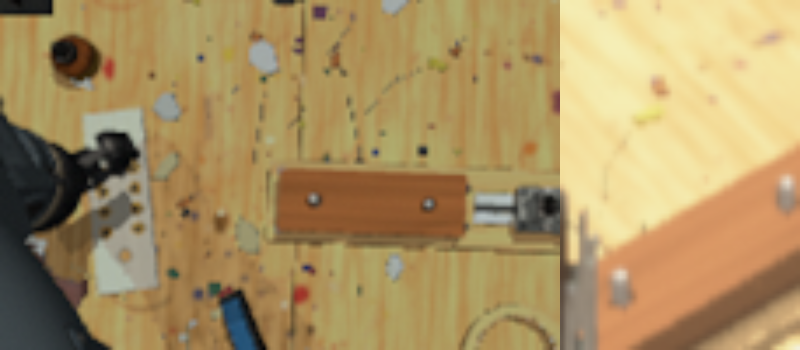

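The stack is seated with both pins through, and the template is unmoved. I'll descend to it.

Request:
step_arm --pt "1 0.0015 0.003 0 0.0721" --pt "1 0.0015 0.003 0 0.0721" --pt "1 0.0015 0.003 0.05 0.0721" --pt "1 0.0015 0.003 0.1 0.0721" --pt "1 0.0015 0.003 0.13 0.0721" --pt "1 0.0015 0.003 0.15 0.0721" --pt "1 0.0015 0.003 0.16 0.0721" --pt "1 0.0015 0.003 0.16 0.0721"

```text
time: 35.43
position: [0.5397, 0.1926, 0.0443]
ee_rot: [-175.7, 0.5, 17.4]
ft_force: [-0.0, -0.8, 0.1]
finger_gap: 1.003
grip_force: 0.0
```

Run:
```python
from h import *
s=robot.get_state();p=s["position"];print(p,s["ee_rot"][2])
print(inc(.489,.338,.012,9))
```

```text
[0.5396631  0.1925816  0.04433293] 17.44223648927251
[-0.0063, -0.2052, 0.0431, 0.0235]
```

Run:
```python
from h import *
s=robot.get_state();print({k:np.round(v,3) for k,v in s.items()})
im=optics.read_camera("top");sc=optics.read_camera("scene")
s=robot.get_state();print(s["position"],s["qpos"],s["ee_rot"])
cv2.imwrite("pics/t11.png",np.hstack([cv2.resize(im[160:280,190:350],(480,360)),cv2.resize(sc[150:290,180:340],(320,280)).copy() if 0 else cv2.resize(sc[150:310,200:340],(315,360))]))
```

```text
{'time': np.float64(35.433), 'qpos': array([ 17.442,  26.623, -13.235,  50.69 ,   4.348, 180.   ]), 'joint_vel': array([-15.142,   0.283, -10.789, -13.144,  -5.677,  -0.063]), 'effort': array([  2.12 , -64.784,  29.076,   0.385,   0.513,   0.748]), 'position': array([0.54 , 0.193, 0.044]), 'ee_rot': array([-175.652,    0.548,   17.442]), 'ft_force': array([-0.046, -0.848,  0.095]), 'moment': array([-0.029,  0.006, -0.042]), 'grip_force': np.float64(0.0), 'finger_gap': np.float64(1.003)}
[0.53972453 0.1921092  0.04488617] [ 17.40708113  26.58848154 -13.1971988   50.77280009   4.32361456
 180.00060788] [-175.67639135    0.55852626   17.40647496]
```

View pics/t11.png

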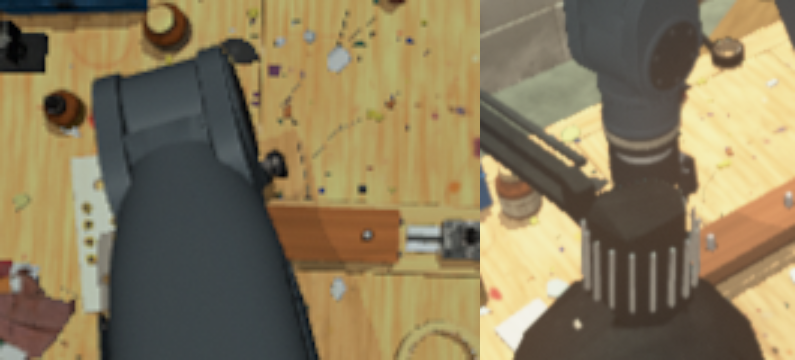

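Joint 6 ran into its +180° limit, because yaw = q1 − q6 + 180. I'll turn back, rise, and take the template at yaw 189 instead.

Request:
step_arm --pt "1 0 0 -0.05 0" --pt "1 0 0 -0.1 0" --pt "1 0 0 -0.16 -0.02" --pt "1 0 0 -0.16 -0.04" --pt "1 0 0 -0.16 -0.06" --pt "1 0 0 -0.16 -0.0721" --pt "1 0 0 -0.16 -0.0721" --pt "1 0 0 -0.16 -0.0721"

```text
time: 36.2
position: [0.5441, 0.1868, 0.1664]
ee_rot: [-175.9, -1.6, 43.4]
ft_force: [-0.2, 0.5, 0.2]
finger_gap: 0.999
grip_force: 0.0
```

Run:
```python
from h import *
s=robot.get_state();print({k:np.round(s[k],3) for k in("qpos","position","ee_rot","ft_force")})
```

```text
{'qpos': array([ 16.747,  20.959,  -2.601,  66.852,   4.379, 153.306]), 'position': array([0.544, 0.187, 0.166]), 'ee_rot': array([-175.902,   -1.598,   43.368]), 'ft_force': array([-0.171,  0.534,  0.166])}
```

Request:
step_arm --pt "1 0 0 -0.05 -0.159" --pt "1 0 0 -0.08 -0.159" --pt "1 0 0 -0.08 -0.159" --pt "1 0 0 -0.08 -0.159" --pt "1 0 0 -0.08 -0.159" --pt "1 0 0 -0.08 -0.159" --pt "1 0 0 -0.08 -0.159" --pt "1 0 0 -0.08 -0.159"

```text
time: 36.87
position: [0.5458, 0.1825, 0.2257]
ee_rot: [-179.1, -4.3, 101.0]
ft_force: [0.2, -0.1, 0.0]
finger_gap: 1.003
grip_force: 0.0
```

Request:
step_arm --pt "1 0 0 0 -0.159" --pt "1 0 0 0 -0.159" --pt "1 0 0 0 -0.159" --pt "1 0 0 0 -0.159" --pt "1 0 0 0 -0.159" --pt "1 0 0 0 -0.159" --pt "1 0 0 0 -0.159" --pt "1 0 0 0 -0.159"

```text
time: 37.53
position: [0.5457, 0.1825, 0.2256]
ee_rot: [176.9, -3.1, 158.3]
ft_force: [0.4, 0.0, 0.7]
finger_gap: 1.0
grip_force: 0.0
```

Request:
step_arm --pt "1 0 0 0 -0.159" --pt "1 0 0 0 -0.159" --pt "1 0 0 0 -0.159" --pt "1 0 0 0 -0.159" --pt "1 0 0 0 -0.159" --pt "1 0 0 0 -0.159" --pt "1 0 0 0 -0.159" --pt "1 0 0 0 -0.159"

```text
time: 38.2
position: [0.5457, 0.1825, 0.2256]
ee_rot: [175.7, 1.0, -144.6]
ft_force: [1.1, 0.2, 0.2]
finger_gap: 0.995
grip_force: 0.0
```

Run:
```python
from h import *
from scipy.spatial.transform import Rotation as Ro
s=robot.get_state();print({k:np.round(s[k],3) for k in("qpos","position","ee_rot","ft_force","time")})
for e in(s["ee_rot"],[-175.652,.548,17.442],[-175.902,-1.598,43.368]):print(Ro.from_euler("xyz",e,degrees=True).as_matrix()[:,2])
```

```text
{'qpos': array([ 16.288,  19.417,   3.947,  75.039,   4.374, -19.203]), 'position': array([0.546, 0.182, 0.226]), 'ee_rot': array([ 175.701,    0.957, -144.564]), 'ft_force': array([1.148, 0.23 , 0.206]), 'time': np.float64(38.2)}
[-0.02988929  0.07072924 -0.99704764]
[-0.03182278  0.06946969 -0.99707636]
[-0.0288514   0.07105071 -0.99705536]
```

Request:
step_arm --pt "1 0 0 0 -0.159" --pt "1 0 0 0 -0.159" --pt "1 0 0 0 -0.159" --pt "1 0 0 0 -0.159" --pt "1 0 0 0 -0.159" --pt "1 0 0 0 -0.159" --pt "1 0 0 0 -0.159" --pt "1 0 0 0 -0.159"

```text
time: 38.87
position: [0.5457, 0.1825, 0.2256]
ee_rot: [178.5, 4.1, -87.3]
ft_force: [-0.0, -1.0, -1.2]
finger_gap: 1.0
grip_force: 0.0
```

Request:
step_arm --pt "1 0 0 0 -0.159" --pt "1 0 0 0 -0.159" --pt "1 0 0 0 -0.159" --pt "1 0 0 0 -0.159" --pt "1 0 0 0 -0.159" --pt "1 0 0 0 -0.159" --pt "1 0 0 0 -0.159" --pt "1 0 0 0 -0.159"

```text
time: 39.53
position: [0.5457, 0.1825, 0.2256]
ee_rot: [-177.3, 3.5, -30.0]
ft_force: [0.5, -0.3, -0.1]
finger_gap: 1.005
grip_force: 0.0
```

Request:
step_arm --pt "1 0 0 0 -0.13" --pt "1 0 0 0 -0.13" --pt "1 0 0 0 -0.13" --pt "1 0 0 0 -0.13" --pt "1 0 0 0 -0.13" --pt "1 0 0 0 -0.13" --pt "1 0 0 0 -0.14" --pt "1 0 0 0 -0.14"

```text
time: 40.2
position: [0.5394, 0.2015, 0.2257]
ee_rot: [-176.5, 0.2, 18.4]
ft_force: [0.1, -0.1, -0.0]
finger_gap: 1.002
grip_force: 0.0
```

```bash
cat > st.py <<'E'
from h import *
from scipy.spatial.transform import Rotation as Ro
s=robot.get_state();print({k:np.round(s[k],2).tolist() for k in("qpos","ee_rot","ft_force","time")},s["position"].round(4))
print(Ro.from_euler("xyz",s["ee_rot"],degrees=True).as_matrix()[:2,2].round(4))
E
python3 st.py
```

```text
{'qpos': [18.7, 19.23, 3.72, 74.69, 3.54, -179.69], 'ee_rot': [-176.46, 0.22, 18.39], 'ft_force': [0.11, -0.1, -0.03], 'time': 40.2} [0.5394 0.2015 0.2257]
[-0.0231  0.0574]
```

Request:
step_arm --pt "1 0 0 0 -0.02" --pt "1 0 0 0 -0.03" --pt "1 0 0 0 -0.03" --pt "1 0 0 0 -0.03" --pt "1 0 0 0 -0.03" --pt "1 0 0 0 -0.03" --pt "1 0 0 0 -0.03" --pt "1 0 0 0 -0.03"

```text
time: 40.87
position: [0.5144, 0.2537, 0.2255]
ee_rot: [-178.4, -0.4, 25.4]
ft_force: [-0.0, -0.2, 0.0]
finger_gap: 1.002
grip_force: 0.0
```

```bash
python3 st.py
```

```text
{'qpos': [25.44, 18.59, 2.82, 73.84, 1.61, -179.92], 'ee_rot': [-178.39, -0.39, 25.37], 'ft_force': [-0.04, -0.18, 0.05], 'time': 40.87} [0.5144 0.2537 0.2255]
[-0.006   0.0283]
```

Request:
step_arm --pt "1 0 0 0 -0.02" --pt "1 0 0 0 -0.025" --pt "1 0 0 0 -0.025" --pt "1 0 0 0 -0.025" --pt "1 0 0 0 -0.025" --pt "1 0 0 0 -0.025" --pt "1 0 0 0 -0.025" --pt "1 0 0 0 -0.025"

```text
time: 41.53
position: [0.4927, 0.2903, 0.2256]
ee_rot: [179.7, -0.6, 30.6]
ft_force: [0.1, 0.9, 0.6]
finger_gap: 0.998
grip_force: 0.0
```

```bash
python3 st.py
python3 - <<'E'
from h import *
print(inc(.489,.338,.15,9+180))
im=optics.read_camera("top");cv2.imwrite("pics/t12f.png",im)
print("bed",fit(im,.054,.4878,.084,88.8,col=SL),"T",fit(im,.006,.488,.3386,8,col=(165,179,170)))
E
```

```text
{'qpos': [30.68, 18.29, 2.39, 73.53, -0.34, -179.94], 'ee_rot': [179.66, -0.58, 30.62], 'ft_force': [0.13, 0.87, 0.61], 'time': 41.53} [0.4927 0.2903 0.2256]
[0.0117 0.    ]
[0.0282, -0.0573, 0.1007, 0.06]
bed [np.float64(0.4877), np.float64(0.0852), np.float64(89.2), np.float64(-42.5)] T [np.float64(0.4875), np.float64(0.339), np.float64(8.9), np.float64(-20.1)]
```

Request:
step_arm --pt "1 0.0282 -0.0573 0.05 0.06" --pt "1 0.0282 -0.0573 0.1 0.06" --pt "1 0.0282 -0.0573 0.1 0.06" --pt "1 0.0282 -0.0573 0.15 0.06" --pt "1 0.0282 -0.0573 0.2 0.06" --pt "1 0.0282 -0.0573 0.23 0.06" --pt "1 0.0282 -0.0573 0.25 0.06" --pt "1 0.0282 -0.0573 0.25 0.06"

```text
time: 42.25
position: [0.4891, 0.3371, 0.0345]
ee_rot: [179.8, -0.4, 9.1]
ft_force: [-1.2, -0.6, -0.1]
finger_gap: 1.002
grip_force: 0.0
```

```bash
python3 st.py
python3 - <<'E'
from h import *
print(inc(.489,.338,.0125,9))
E
```

```text
{'qpos': [34.76, 28.44, -11.52, 49.82, -0.38, -154.3], 'ee_rot': [179.75, -0.37, 9.06], 'ft_force': [-1.17, -0.64, -0.06], 'time': 42.25} [0.4891 0.3371 0.0345]
[ 0.007  -0.0033]
[0.0001, -0.0012, 0.0294, 0.0002]
```

Request:
step_arm --pt "1 0 0 0.015 0" --pt "1 0 0 0.025 0" --pt "1 0 0 0.0294 0" --pt "1 0 0 0.0294 0" --pt "0.3 0 0 0.0294 0" --pt "0.3 0 0 0.0294 0" --pt "0.3 0 0 0.0294 0" --pt "0.3 0 0 0.0294 0"

```text
time: 42.92
position: [0.4924, 0.3401, 0.0188]
ee_rot: [-179.9, -0.9, 9.1]
ft_force: [-3.3, 3.2, 18.8]
finger_gap: 0.651
grip_force: 9.3
```

Request:
step_arm --pt "0 0 0 0 0" --pt "0 0 0 0 0" --pt "0 0 0 0 0" --pt "0 0 0 0 0" --pt "0 0 0 0 0" --pt "0 0 0 0 0" --pt "0 0 0 0 0" --pt "0 0 0 0 0" --grip_force 50

```text
time: 43.58
position: [0.4935, 0.3411, 0.021]
ee_rot: [-179.8, -1.1, 9.1]
ft_force: [-6.1, 1.5, 33.3]
finger_gap: 0.505
grip_force: 16.8
```

```bash
python3 st.py
```

```text
{'qpos': [34.81, 29.25, -12.47, 47.22, -0.32, -154.31], 'ee_rot': [-179.83, -1.09, 9.11], 'ft_force': [-6.06, 1.52, 33.33], 'time': 43.58} [0.4935 0.3411 0.021 ]
[0.0184 0.0059]
```

Request:
step_arm --pt "1 0 0 -0.03 0" --pt "1 0 0 -0.03 0" --pt "1 0 0 -0.03 0" --pt "1 0 0 -0.03 0" --pt "1 0 0 -0.03 0" --pt "1 0 0 -0.03 0" --pt "1 0 0 -0.03 0" --pt "1 0 0 -0.03 0"

```text
time: 44.25
position: [0.4906, 0.3384, 0.038]
ee_rot: [179.9, -0.6, 9.1]
ft_force: [0.2, 0.2, -0.4]
finger_gap: 1.002
grip_force: 0.0
```

```bash
python3 st.py;python3 - <<'E'
from h import *
im=optics.read_camera("top")
print("T",fit(im,.006,.488,.3386,8,col=(165,179,170)));print(inc(.489,.338,.0115,9))
E
```

```text
{'qpos': [34.78, 28.23, -11.3, 49.97, -0.38, -154.3], 'ee_rot': [179.87, -0.62, 9.08], 'ft_force': [0.24, 0.24, -0.36], 'time': 44.25} [0.4906 0.3384 0.038 ]
[ 0.011  -0.0005]
T [np.float64(0.4882), np.float64(0.3359), np.float64(8.1), np.float64(-25.1)]
[-0.0023, 0.0002, 0.0354, 0.0002]
```

Request:
step_arm --pt "1 0 0.001 0.015 0" --pt "1 0 0.001 0.03 0" --pt "1 0 0.001 0.036 0" --pt "1 0 0.001 0.036 0" --pt "1 0 0.001 0.036 0" --pt "1 0 0.001 0.036 0" --pt "1 0 0.001 0.036 0" --pt "1 0 0.001 0.036 0"

```text
time: 44.97
position: [0.4915, 0.338, 0.012]
ee_rot: [179.9, -0.7, 9.1]
ft_force: [0.6, 0.2, -0.5]
finger_gap: 1.0
grip_force: 0.0
```

Request:
step_arm --pt "0.5 0 0 0 0" --pt "0.5 0 0 0 0" --pt "0.5 0 0 0 0" --pt "0.38 0 0 0 0" --pt "0.38 0 0 0 0" --pt "0.3 0 0 0 0" --pt "0.3 0 0 0 0" --pt "0.3 0 0 0 0"

```text
time: 45.63
position: [0.4915, 0.3381, 0.0125]
ee_rot: [179.9, -0.7, 9.1]
ft_force: [-2.1, -3.5, 10.1]
finger_gap: 0.679
grip_force: 56.9
```

Request:
step_arm --pt "0 0 0 -0.05 0" --pt "0 0 0 -0.1 0" --pt "0 0 0 -0.15 0" --pt "0 0 0 -0.18 0" --pt "0 0 0 -0.18 0.03" --pt "0 0 0 -0.18 0.06" --pt "0 0 0 -0.18 0.08" --pt "0 0 0 -0.18 0.08"

```text
time: 46.3
position: [0.4895, 0.3378, 0.1465]
ee_rot: [-179.8, -0.6, -19.9]
ft_force: [0.3, 0.3, -2.1]
finger_gap: 0.678
grip_force: 56.2
```

```bash
python3 st.py;python3 - <<'E'
from h import *
s=robot.get_state();print(s["finger_gap"],s["grip_force"]);print(inc(.4908,.084,.15,-91))
E
```

```text
{'qpos': [34.79, 22.83, -2.61, 64.01, -0.36, -125.3], 'ee_rot': [-179.76, -0.62, -19.91], 'ft_force': [0.33, 0.32, -2.14], 'time': 46.3} [0.4895 0.3378 0.1465]
[0.0115 0.0003]
0.677803945122196 56.22014343738556
[0.117, 0.3176, -0.0047, 0.1975]
```

Request:
step_arm --pt "0 0.117 0.3176 0 0.1975" --pt "0 0.117 0.3176 0 0.1975" --pt "0 0.117 0.3176 0 0.1975" --pt "0 0.117 0.3176 0 0.1975" --pt "0 0.117 0.3176 0 0.1975" --pt "0 0.117 0.3176 0 0.1975" --pt "0 0.117 0.3176 0 0.1975" --pt "0 0.117 0.3176 0 0.1975"

```text
time: 46.97
position: [0.4923, 0.0813, 0.1465]
ee_rot: [-179.4, -0.1, -77.5]
ft_force: [0.6, 0.6, -2.5]
finger_gap: 0.68
grip_force: 56.2
```

Run:
```python
from h import *
print(inc(.4908,.084,.145,-91))
```

```text
[-0.004, 0.0011, 0.002, 0.0376]
```

Request:
step_arm --pt "0 -0.002 0 0.002 0.0376" --pt "0 -0.002 0 0.002 0.0376" --pt "0 -0.002 0 0.002 0.0376" --pt "0 -0.002 0 0.002 0.0376" --pt "0 -0.002 0 0.002 0.0376" --pt "0 -0.002 0 0.002 0.0376" --pt "0 -0.002 0 0.002 0.0376" --pt "0 -0.002 0 0.002 0.0376"

```text
time: 47.63
position: [0.4923, 0.0856, 0.145]
ee_rot: [-179.3, 0.0, -90.3]
ft_force: [0.4, 0.2, -2.0]
finger_gap: 0.681
grip_force: 56.2
```

```bash
python3 st.py;python3 - <<'E'
from h import *
s=robot.get_state();p=s["position"];print(s["finger_gap"],s["grip_force"]);print(inc(.4908,.084,.145,-91))
im=optics.read_camera("top");sc=optics.read_camera("scene");cv2.imwrite("pics/t13f.png",im);cv2.imwrite("pics/s13f.png",sc)
print(held(im,p[2]-.0125+.006,.488,.083,88.8,(165,179,170)))
cv2.imwrite("pics/s13.png",np.hstack([cv2.resize(sc[215:265,285:345],(480,400),interpolation=cv2.INTER_CUBIC),cv2.resize(im[215:260,290:330],(320,360),interpolation=cv2.INTER_CUBIC)[:, :].repeat(1,0) if 0 else cv2.resize(im[215:265,290:330],(320,400),interpolation=cv2.INTER_CUBIC)]))
E
```

```text
{'qpos': [9.93, 14.07, -15.97, 59.29, -0.11, -79.75], 'ee_rot': [-179.32, 0.01, -90.32], 'ft_force': [0.35, 0.16, -2.04], 'time': 47.63} [0.4923 0.0856 0.145 ]
[0.0118 0.0001]
0.6809496920029969 56.21498644351959
[0.0021, 0.0019, 0.0, 0.0019]
(array([0.4902, 0.0891]), np.float64(-45.2))
```

View pics/s13.png

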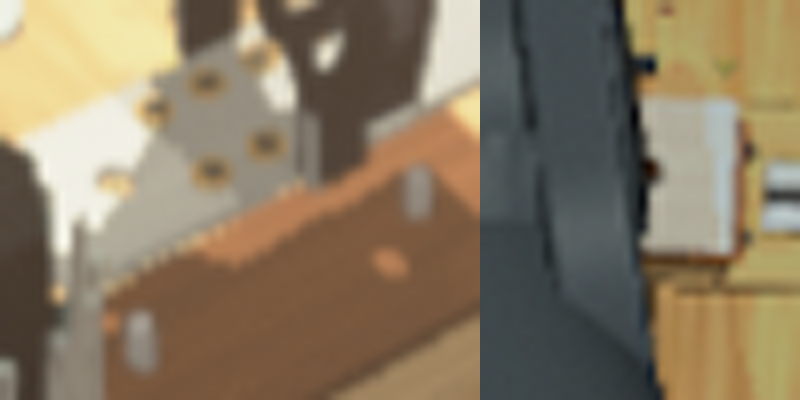

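Run:
```python
from h import *
print(back((299.1,237.3),.1385,"scene"),back((302.6,254.6),.072,"scene"),back((337.25,236.1),.072,"scene"))
im=cv2.imread("pics/t13f.png")
for th in(88.8,89.3):print(held(im,.1385,.488,.087,th,(165,179,170)),held(im,.1385,.488,.087,th,(190,200,200)))
print(inc(.4912,.0803,.145,-91))
```

```text
[0.49039678 0.14282985 0.1385    ] [0.48869243 0.13757291 0.072     ] [0.48569679 0.02884039 0.072     ]
(array([0.4902, 0.0891]), np.float64(-45.2)) (array([0.4902, 0.0901]), np.float64(-29.3))
(array([0.4895, 0.0894]), np.float64(-45.0)) (array([0.4895, 0.0902]), np.float64(-29.6))
[0.007, 0.0014, 0.0, 0.0018]
```

Request:
step_arm --pt "0 0.007 0.0015 0 0.0018" --pt "0 0.007 0.0015 0.03 0.0018" --pt "0 0.007 0.0015 0.055 0.0018" --pt "0 0.007 0.0015 0.07 0.0018" --pt "0 0.007 0.0015 0.08 0.0018" --pt "0 0.007 0.0015 0.085 0.0018" --pt "0 0.007 0.0015 0.0885 0.0018" --pt "0 0.007 0.0015 0.0893 0.0018"

```text
time: 48.4
position: [0.492, 0.0802, 0.0781]
ee_rot: [-179.3, 0.0, -91.1]
ft_force: [-0.6, 0.7, -1.5]
finger_gap: 0.678
grip_force: 56.2
```

Request:
step_arm --pt "0 0 0 0 0" --pt "0 0 0 0 0" --pt "0 0 0 0 0" --pt "0 0 0 0 0" --pt "0 0 0 0 0" --pt "0 0 0 0 0" --pt "0 0 0 0 0" --pt "0 0 0 0 0"

```text
time: 49.07
position: [0.492, 0.0802, 0.0781]
ee_rot: [-179.3, 0.0, -91.0]
ft_force: [0.7, 0.7, -1.6]
finger_gap: 0.678
grip_force: 56.2
```

```bash
python3 st.py
```

```text
{'qpos': [9.32, 17.57, -22.18, 49.57, -0.1, -79.63], 'ee_rot': [-179.31, 0.02, -91.05], 'ft_force': [0.68, 0.69, -1.61], 'time': 49.07} [0.492  0.0802 0.0781]
[0.012  0.0001]
```

Request:
step_arm --pt "0 0 0.0008 0.004 0" --pt "0 0 0.0008 0.008 0" --pt "0 0 0.0008 0.012 0" --pt "0 0 0.0008 0.015 0" --pt "0 0 0.0008 0.0175 0" --pt "0 0 0.0008 0.0175 0" --pt "0 0 0.0008 0.0175 0" --pt "0 0 0.0008 0.0175 0"

```text
time: 49.73
position: [0.4914, 0.0803, 0.0666]
ee_rot: [-179.3, 0.0, -91.0]
ft_force: [-7.7, -0.5, 27.9]
finger_gap: 0.679
grip_force: 61.8
```

Request:
step_arm --pt "1 0 0 -0.003 0" --pt "1 0 0 -0.003 0" --pt "1 0 0 -0.003 0" --pt "1 0 0 -0.003 0" --pt "1 0 0 -0.05 0" --pt "1 0 0 -0.1 0" --pt "1 0 0 -0.15 0" --pt "1 0 0 -0.25 0"

```text
time: 50.4
position: [0.4889, 0.0801, 0.2198]
ee_rot: [-179.4, -0.0, -91.0]
ft_force: [0.8, 0.5, -0.4]
finger_gap: 0.997
grip_force: 0.0
```

Request:
step_arm --pt "1 0.1 0.02 -0.03 0" --pt "1 0.2 0.02 -0.03 0" --pt "1 0.313 0.008 -0.03 0" --pt "1 0.313 0.008 -0.03 0" --pt "1 0.313 0.008 -0.03 0" --pt "1 0.313 0.008 -0.03 0" --pt "1 0.313 0.008 -0.03 0" --pt "1 0.313 0.008 -0.03 0"

```text
time: 51.07
position: [0.4789, -0.1559, 0.2409]
ee_rot: [-179.4, 0.0, -91.2]
ft_force: [-0.0, 0.1, -0.8]
finger_gap: 0.996
grip_force: 0.0
```

```bash
python3 st.py
python3 - <<'E'
from h import *
im=optics.read_camera("top");sc=optics.read_camera("scene")
print("T",fit(im,.06,.4878,.085,88.8,col=(165,179,170)))
print(inc(.4872,-.1553,.20,-91))
cv2.imwrite("pics/t14.png",np.hstack([cv2.resize(im[190:290,260:380],(420,350)),cv2.resize(sc[150:270,290:410],(350,350))]))
E
```

```text
{'qpos': [-18.15, 11.26, -5.01, 73.13, 0.22, -106.92], 'ee_rot': [-179.36, 0.04, -91.24], 'ft_force': [-0.02, 0.13, -0.82], 'time': 51.07} [ 0.4789 -0.1559  0.2409]
[0.0111 0.0004]
T [np.float64(0.4898), np.float64(0.0837), np.float64(88.5), np.float64(-39.4)]
[0.0015, -0.0111, 0.0546, -0.0002]
```

View pics/t14.png

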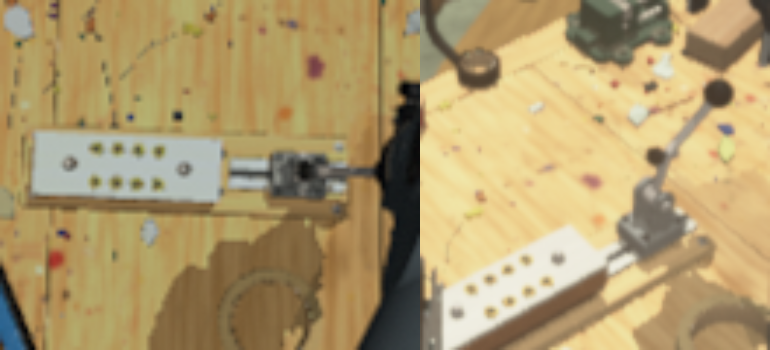

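The template is on both pins. Next I'll grip the knob again.

Request:
step_arm --pt "1 0.0005 -0.0105 0 0" --pt "1 0.0005 -0.0105 0 0" --pt "1 0.0005 -0.0105 0.03 0" --pt "1 0.0005 -0.0105 0.06 0" --pt "1 0.0005 -0.0105 0.09 0" --pt "1 0.0005 -0.0105 0.098 0" --pt "1 0.0005 -0.0105 0.098 0" --pt "1 0.0005 -0.0105 0.098 0"

```text
time: 51.83
position: [0.4882, -0.1544, 0.1686]
ee_rot: [-179.3, 0.0, -91.0]
ft_force: [0.0, 0.8, 0.4]
finger_gap: 1.001
grip_force: 0.0
```

Request:
step_arm --pt "-1 0 0 0 0" --pt "-1 0 0 0 0" --pt "-1 0 0 0 0" --pt "-1 0 0 0 0" --pt "-1 0 0 0 0" --pt "-1 0 0 0 0" --pt "-1 0 0 0 0" --pt "-1 0 0 0 0" --grip_force 30

```text
time: 52.5
position: [0.4867, -0.1552, 0.1683]
ee_rot: [-179.4, -0.0, -91.1]
ft_force: [-5.5, -2.7, 4.9]
finger_gap: 0.304
grip_force: 29.2
```

Request:
step_arm --pt "-1 0 0 0 0" --pt "-1 0 0 0 0" --pt "-1 0 0 0 0" --pt "-1 0 0 0 0" --pt "-1 0 0 0 0" --pt "-1 0 0 0 0" --pt "-1 0 0 0 0" --pt "-1 0 0 0 0"

```text
time: 53.17
position: [0.4866, -0.1552, 0.1683]
ee_rot: [-179.4, -0.0, -91.1]
ft_force: [-6.4, -0.8, 5.1]
finger_gap: 0.303
grip_force: 29.2
```

Request:
step_arm --pt "-1 -0.006 0 0 0" --pt "-1 -0.013 0 0 0" --pt "-1 -0.02 0 0 0" --pt "-1 -0.027 0 0 0" --pt "-1 -0.034 0 0 0" --pt "-1 -0.041 0 0 0" --pt "-1 -0.048 0 0 0" --pt "-1 -0.055 0 0 0"

```text
time: 53.83
position: [0.4875, -0.114, 0.1683]
ee_rot: [-179.4, -0.1, -91.1]
ft_force: [-4.9, -3.6, 4.9]
finger_gap: 0.301
grip_force: 29.2
```

Request:
step_arm --pt "-1 -0.004 0 0 0" --pt "-1 -0.008 0 0 0" --pt "-1 -0.011 0 0 0" --pt "-1 -0.014 0 0 0" --pt "-1 -0.014 0 0 0" --pt "-1 -0.014 0 0 0" --pt "-1 -0.014 0 0 0" --pt "-1 -0.014 0 0 0"

```text
time: 54.5
position: [0.4882, -0.107, 0.1705]
ee_rot: [-179.3, -0.5, -91.2]
ft_force: [-12.2, -19.2, 24.8]
finger_gap: 0.306
grip_force: 30.6
```

Run:
```python
import numpy as np
l0=.961
for a,b in((.961,1.75),(1.75,2.5)):
    L=np.linspace(a,b,9)[1:];print([[-1,round(-(-.115*np.cos(l)+.115*np.cos(a))/.75,4),0,round(-.115*(np.sin(l)-np.sin(a))/.75,4),0] for l in L])
```

```text
[[-1, np.float64(-0.0128), 0, np.float64(-0.008), 0], [-1, np.float64(-0.0263), 0, np.float64(-0.0148), 0], [-1, np.float64(-0.0405), 0, np.float64(-0.0201), 0], [-1, np.float64(-0.0551), 0, np.float64(-0.0241), 0], [-1, np.float64(-0.07), 0, np.float64(-0.0266), 0], [-1, np.float64(-0.085), 0, np.float64(-0.0276), 0], [-1, np.float64(-0.1002), 0, np.float64(-0.0271), 0], [-1, np.float64(-0.1151), 0, np.float64(-0.0252), 0]]
[[-1, np.float64(-0.014), 0, np.float64(0.0032), 0], [-1, np.float64(-0.0276), 0, np.float64(0.0077), 0], [-1, np.float64(-0.0408), 0, np.float64(0.0135), 0], [-1, np.float64(-0.0534), 0, np.float64(0.0205), 0], [-1, np.float64(-0.0652), 0, np.float64(0.0286), 0], [-1, np.float64(-0.0763), 0, np.float64(0.0378), 0], [-1, np.float64(-0.0864), 0, np.float64(0.048), 0], [-1, np.float64(-0.0955), 0, np.float64(0.0591), 0]]
```

Request:
step_arm --pt "-1 -0.0128 0 -0.008 0" --pt "-1 -0.0263 0 -0.0148 0" --pt "-1 -0.0405 0 -0.0201 0" --pt "-1 -0.0551 0 -0.0241 0" --pt "-1 -0.07 0 -0.0266 0" --pt "-1 -0.085 0 -0.0276 0" --pt "-1 -0.1002 0 -0.0271 0" --pt "-1 -0.1151 0 -0.0252 0"

```text
time: 55.17
position: [0.4896, -0.0168, 0.1873]
ee_rot: [-179.3, -0.0, -91.1]
ft_force: [-4.1, -2.8, 1.0]
finger_gap: 0.299
grip_force: 30.2
```

Request:
step_arm --pt "-1 -0.014 0 0.0032 0" --pt "-1 -0.0276 0 0.0077 0" --pt "-1 -0.0408 0 0.0135 0" --pt "-1 -0.0534 0 0.0205 0" --pt "-1 -0.0652 0 0.0286 0" --pt "-1 -0.0763 0 0.0378 0" --pt "-1 -0.0864 0 0.048 0" --pt "-1 -0.0955 0 0.0591 0"

```text
time: 55.83
position: [0.4914, 0.0565, 0.1425]
ee_rot: [-179.4, 0.1, -91.0]
ft_force: [-6.1, 4.0, 6.0]
finger_gap: 0.291
grip_force: 28.8
```

```bash
python3 st.py
python3 - <<'E'
from h import *
sc=optics.read_camera("scene");s=robot.get_state();print(s["position"],s["ft_force"],s["finger_gap"],s["grip_force"])
cv2.imwrite("pics/s15.png",cv2.resize(sc[170:270,290:390],(500,500)))
E
```

```text
{'qpos': [6.53, 13.74, -16.84, 58.77, 0.04, -82.48], 'ee_rot': [-179.36, 0.13, -90.99], 'ft_force': [-6.1, 3.96, 6.04], 'time': 55.83} [0.4914 0.0565 0.1425]
[0.0112 0.0021]
[0.49100306 0.0571868  0.14098409] [-1.60689096  3.21645894  2.21952813] 0.2813410641049176 28.71322274208069
```

View pics/s15.png

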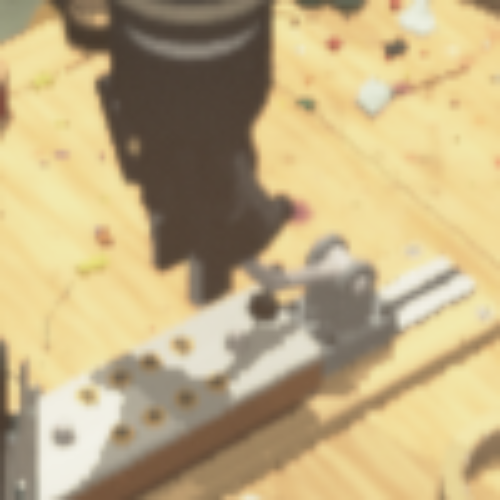

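Request:
step_arm --pt "-1 -0.004 0 0.005 0" --pt "-1 -0.0075 0 0.01 0" --pt "-1 -0.01 0 0.014 0" --pt "-1 -0.012 0 0.018 0" --pt "-1 -0.0135 0 0.021 0" --pt "-1 -0.0145 0 0.024 0" --pt "-1 -0.0145 0 0.024 0" --pt "-1 -0.0145 0 0.024 0"

```text
time: 56.55
position: [0.4927, 0.0657, 0.1245]
ee_rot: [-179.3, 0.0, -91.0]
ft_force: [0.7, 2.1, -1.5]
finger_gap: 0.002
grip_force: 0.8
```

```bash
python3 st.py
python3 - <<'E'
from h import *
s=robot.get_state();print(s["finger_gap"],s["grip_force"])
E
```

```text
{'qpos': [7.64, 14.81, -18.29, 56.21, -0.08, -81.31], 'ee_rot': [-179.3, 0.02, -91.05], 'ft_force': [0.73, 2.1, -1.5], 'time': 56.55} [0.4927 0.0657 0.1245]
[0.0122 0.0001]
0.0017165377374468134 0.7671476143877953
```

Request:
step_arm --pt "-1 0 0 -0.05 0" --pt "-1 0 0 -0.1 0" --pt "-1 0 0 -0.13 0" --pt "-1 -0.2 0 -0.13 0" --pt "-1 -0.2 0 -0.13 0" --pt "-1 -0.2 0 -0.13 0" --pt "-1 -0.2 0 -0.13 0" --pt "-1 -0.2 0 -0.13 0"

```text
time: 57.22
position: [0.4944, 0.2197, 0.2222]
ee_rot: [-179.3, 0.1, -90.9]
ft_force: [-1.2, -0.2, -0.1]
finger_gap: -0.002
grip_force: 0.0
```

```bash
python3 st.py
python3 - <<'E'
from h import *
im=optics.read_camera("top");sc=optics.read_camera("scene")
cv2.imwrite("pics/t16.png",np.hstack([cv2.resize(im[200:280,270:370],(450,360)),cv2.resize(sc[170:270,290:385],(342,360))]))
cv2.imwrite("pics/t16f.png",im);cv2.imwrite("pics/s16f.png",sc)
print("T",fit(im,.06,.4878,.085,88.8,col=(165,179,170)))
b=(.4878,.0843,88.8);a=np.radians(b[2])
for cl in(.045,.05):
  for l in(2.2,2.4,2.6,2.7,2.8):
    x=-.173+cl-.115*np.cos(l);z=.076+.115*np.sin(l);X=[b[0]+x*np.cos(a),b[1]+x*np.sin(a),z];print(cl,l,(proj(X)).round(1),proj(X,"scene").round(1))
E
```

```text
{'qpos': [24.08, 15.26, -2.43, 71.6, -0.22, -65.07], 'ee_rot': [-179.26, 0.1, -90.85], 'ft_force': [-1.19, -0.22, -0.06], 'time': 57.22} [0.4944 0.2197 0.2222]
[0.0129 0.0015]
T [np.float64(0.4899), np.float64(0.0829), np.float64(88.4), np.float64(-38.8)]
0.045 2.2 [313.5 236.5] [338.9 208.5]
0.045 2.4 [308.  236.5] [333.4 215.7]
0.045 2.6 [303.8 236.6] [328.9 223.2]
0.045 2.7 [302.2 236.7] [327.2 227. ]
0.045 2.8 [300.9 236.8] [325.8 230.6]
0.05 2.2 [311.8 236.4] [337.3 209.3]
0.05 2.4 [306.4 236.4] [331.7 216.6]
0.05 2.6 [302.2 236.6] [327.3 224.1]
0.05 2.7 [300.6 236.7] [325.6 227.8]
0.05 2.8 [299.4 236.8] [324.2 231.5]
```

View pics/t16.png

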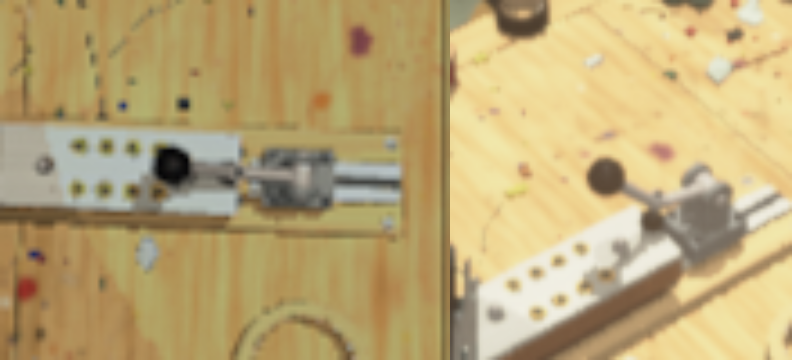

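Run:
```python
from h import *
from scipy.optimize import least_squares
f=lambda X:np.r_[proj(X)-[308.2,236.7],proj(X,"scene")-[333.3,219.2]]
r=least_squares(f,[.49,.04,.14]);print(r.x,r.fun)
for c,p in(("top",(308.2,236.7)),("scene",(333.3,219.2))):print(back(p,.147,c))
print(inc(.4908,.0415,.2,-91))
```

```text
[0.48708968 0.04090692 0.14115337] [-0.05308529 -0.04705608  0.0565032   0.00398044]
[0.486655   0.04062024 0.147     ]
[0.48256314 0.04458355 0.147     ]
[0.2331, 0.0004, 0.0294, 0.0002]
```

Request:
step_arm --pt "1 0.05 0.0004 0.02 0" --pt "1 0.1 0.0004 0.02 0" --pt "1 0.234 0.0004 0.02 0" --pt "1 0.234 0.0004 0.02 0" --pt "1 0.234 0.0004 0.02 0" --pt "1 0.234 0.0004 0.02 0" --pt "1 0.234 0.0004 0.02 0" --pt "1 0.234 0.0004 0.02 0" --grip_force 50

```text
time: 57.98
position: [0.4906, 0.0396, 0.2073]
ee_rot: [-179.3, 0.0, -91.1]
ft_force: [-0.1, 0.1, -0.0]
finger_gap: 0.998
grip_force: 0.0
```

```bash
python3 st.py
python3 - <<'E'
from h import *
print(inc(.4905,.0412,.1395,-91))
E
```

```text
{'qpos': [4.64, 10.97, -10.41, 67.93, -0.05, -84.22], 'ee_rot': [-179.3, 0.02, -91.14], 'ft_force': [-0.08, 0.08, -0.03], 'time': 57.98} [0.4906 0.0396 0.2073]
[0.0122 0.0001]
[-0.0022, 0.0002, 0.0904, -0.0004]
```

Request:
step_arm --pt "1 -0.0022 0 0.04 0" --pt "1 -0.0022 0 0.08 0" --pt "1 -0.0022 0 0.0904 0" --pt "1 -0.0022 0 0.0904 0" --pt "-1 -0.0022 0 0.0904 0" --pt "-1 -0.0022 0 0.0904 0" --pt "-1 -0.0022 0 0.0904 0" --pt "-1 -0.0022 0 0.0904 0"

```text
time: 58.65
position: [0.4922, 0.0419, 0.1405]
ee_rot: [-179.2, 0.0, -91.0]
ft_force: [0.2, -0.9, 0.7]
finger_gap: 0.457
grip_force: 0.0
```

Request:
step_arm --pt "-1 0 0 0 0" --pt "-1 0 0 0 0" --pt "-1 0 0 0 0" --pt "-1 0 0 0 0" --pt "-1 0 0 0 0" --pt "-1 0 0 0 0" --pt "-1 0 0 0 0" --pt "-1 0 0 0 0"

```text
time: 59.32
position: [0.4909, 0.0422, 0.1396]
ee_rot: [-179.4, 0.1, -91.0]
ft_force: [-4.2, 3.4, 4.3]
finger_gap: 0.295
grip_force: 48.8
```

```bash
python3 st.py
```

```text
{'qpos': [4.91, 13.71, -17.35, 58.31, 0.0, -84.05], 'ee_rot': [-179.37, 0.07, -91.04], 'ft_force': [-4.16, 3.44, 4.35], 'time': 59.32} [0.4909 0.0422 0.1396]
[0.0111 0.001 ]
```

Request:
step_arm --pt "-1 -0.003 0 0 0" --pt "-1 -0.006 0 0 0" --pt "-1 -0.009 0 0 0" --pt "-1 -0.012 0 0 0" --pt "-1 -0.015 0 0 0" --pt "-1 -0.017 0 0 0" --pt "-1 -0.017 0 0 0" --pt "-1 -0.017 0 0 0"

```text
time: 59.98
position: [0.4912, 0.0546, 0.1391]
ee_rot: [-179.4, 0.0, -91.0]
ft_force: [-4.9, -0.7, 0.7]
finger_gap: 0.298
grip_force: 49.0
```

Run:
```python
from h import *
s=robot.get_state();print(s["finger_gap"],s["ft_force"])
im=optics.read_camera("top");sc=optics.read_camera("scene");cv2.imwrite("pics/t17f.png",im);cv2.imwrite("pics/s17f.png",sc)
# carriage shift against earlier scene pictures by template matching (carriage patch)
g=lambda i:cv2.cvtColor(i,cv2.COLOR_BGR2GRAY)
old=cv2.imread("pics/s16f.png");P=old[216:246,350:372]
for n,i in(("now",sc),("s16",old),("s0",cv2.imread("pics/scene0.png"))):
    r=cv2.matchTemplate(i[190:280,320:420],P,cv2.TM_CCOEFF_NORMED);_,v,_,l=cv2.minMaxLoc(r);print(n,v,l[0]+320+11,l[1]+190+15)
o=np.array([.4878,.0843]);u=np.array([np.cos(np.radians(88.8)),np.sin(np.radians(88.8))])
for cl in(0,.03,.04,.05):print(cl,proj([*(o+u*(-.173+cl)),.06],"scene"))
```

```text
0.2983012148982314 [-4.86781052 -0.71469869  0.70408069]
now 0.8735505938529968 358 233
s16 1.0 361 231
s0 0.8377613425254822 360 231
0 [370.9795688 220.4472542]
0.03 [362.57872319 225.02426118]
0.04 [359.73780873 226.5720679 ]
0.05 [356.87620815 228.13114498]
```

Request:
step_arm --pt "-1 -0.003 0 0 0" --pt "-1 -0.006 0 0 0" --pt "-1 -0.009 0 0 0" --pt "-1 -0.009 0 0 0" --pt "-1 -0.009 0 0 0" --pt "-1 -0.009 0 0 0" --pt "-1 -0.009 0 0 0" --pt "-1 -0.009 0 0 0"

```text
time: 60.75
position: [0.4909, 0.0581, 0.1379]
ee_rot: [-179.5, -0.4, -91.2]
ft_force: [-1.3, -18.3, -10.2]
finger_gap: 0.293
grip_force: 50.3
```

Request:
step_arm --pt "-1 -0.002 0 0.003 0" --pt "-1 -0.004 0 0.006 0" --pt "-1 -0.006 0 0.009 0" --pt "-1 -0.008 0 0.012 0" --pt "-1 -0.009 0 0.015 0" --pt "-1 -0.01 0 0.018 0" --pt "-1 -0.01 0 0.018 0" --pt "-1 -0.01 0 0.018 0"

```text
time: 61.42
position: [0.4914, 0.0657, 0.1263]
ee_rot: [-179.4, -0.4, -91.2]
ft_force: [-8.3, -19.1, 10.4]
finger_gap: 0.296
grip_force: 52.3
```

Run:
```python
from h import *
s=robot.get_state();print(s["finger_gap"],s["ft_force"],s["position"])
sc=optics.read_camera("scene")
cv2.imwrite("pics/s18f.png",sc)
P=cv2.imread("pics/s17f.png")[218:248,347:369]
r=cv2.matchTemplate(sc[190:280,320:420],P,cv2.TM_CCOEFF_NORMED);_,v,_,l=cv2.minMaxLoc(r);print(v,l[0]+331,l[1]+205)
```

```text
0.29591651993501017 [ -8.32838066 -19.09182687  10.4369272 ] [0.49141499 0.06567152 0.12634352]
0.9685966968536377 358 233
```

Request:
step_arm --pt "-1 -0.001 0 0.003 0" --pt "-1 -0.002 0 0.006 0" --pt "-1 -0.003 0 0.009 0" --pt "-1 -0.004 0 0.012 0" --pt "-1 -0.004 0 0.014 0" --pt "-1 -0.004 0 0.014 0" --pt "-1 -0.004 0 0.014 0" --pt "-1 -0.004 0 0.014 0"

```text
time: 62.13
position: [0.4921, 0.0699, 0.1205]
ee_rot: [-179.1, -0.2, -91.1]
ft_force: [-24.7, -14.9, 63.2]
finger_gap: 0.299
grip_force: 60.4
```

Request:
step_arm --pt "1 0.002 0 -0.002 0" --pt "1 0.002 0 -0.004 0" --pt "1 0.002 0 -0.004 0" --pt "1 0.002 0 -0.004 0" --pt "1 0.002 0 -0.004 0" --pt "1 0.002 0 -0.004 0" --pt "1 0.002 0 -0.05 0" --pt "1 0.002 0 -0.12 0"

```text
time: 62.8
position: [0.4893, 0.0701, 0.1925]
ee_rot: [-179.7, -0.0, -91.0]
ft_force: [2.0, 0.3, 0.8]
finger_gap: 1.0
grip_force: 0.0
```

Request:
step_arm --pt "1 0 0 -0.1 0" --pt "1 -0.1 0 -0.1 0" --pt "1 -0.2 0 -0.1 0" --pt "1 -0.25 0 -0.1 0" --pt "1 -0.25 0 -0.1 0" --pt "1 -0.25 0 -0.1 0" --pt "1 -0.25 0 -0.1 0" --pt "1 -0.25 0 -0.1 0"

```text
time: 63.47
position: [0.4937, 0.2593, 0.2688]
ee_rot: [-179.4, -0.0, -90.9]
ft_force: [0.1, -0.6, -0.1]
finger_gap: 1.002
grip_force: 0.0
```

```bash
python3 st.py
python3 - <<'E'
from h import *
im=optics.read_camera("top");sc=optics.read_camera("scene");cv2.imwrite("pics/s19f.png",sc);cv2.imwrite("pics/t19f.png",im)
P=cv2.imread("pics/s17f.png")[218:248,347:369]
r=cv2.matchTemplate(sc[190:280,320:420],P,cv2.TM_CCOEFF_NORMED);_,v,_,l=cv2.minMaxLoc(r);print(v,l[0]+331,l[1]+205)
cv2.imwrite("pics/s19.png",np.hstack([cv2.resize(im[210:265,285:350],(390,330),interpolation=cv2.INTER_CUBIC),cv2.resize(sc[190:260,300:380],(377,330),interpolation=cv2.INTER_CUBIC)]))
E
```

```text
{'qpos': [27.87, 16.17, 5.69, 78.98, -0.31, -61.25], 'ee_rot': [-179.37, -0.01, -90.88], 'ft_force': [0.1, -0.59, -0.11], 'time': 63.47} [0.4937 0.2593 0.2688]
[ 0.011  -0.0004]
0.9747488498687744 358 233
```

View pics/s19.png

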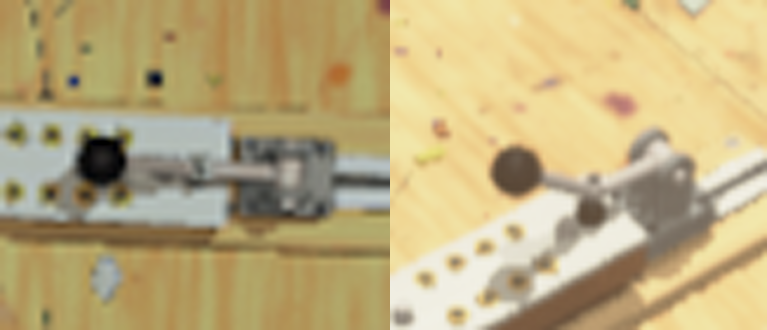

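Run:
```python
from h import *
from scipy.optimize import least_squares
f=lambda X:np.r_[proj(X)-[301.8,236.7],proj(X,"scene")-[327,226.1]]
X=least_squares(f,[.49,.06,.12]).x;print(X,np.arcsin((X[2]-.076)/.115),(X[1]+.0387)/.115)
sc=cv2.imread("pics/s19f.png")
o=np.array([.4878,.0843]);u=np.array([np.cos(np.radians(88.8)),np.sin(np.radians(88.8))]);n=np.array([-u[1],u[0]])
V=cv2.resize(sc[215:255,325:365],(600,600),interpolation=cv2.INTER_CUBIC)
for z,c in((.060,(0,0,255)),(.066,(0,255,0))):
    q=[proj([*(o+u*(-.072+.009*np.cos(t))+n*.009*np.sin(t)),z],"scene") for t in np.linspace(0,6.28,40)]
    cv2.polylines(V,[((np.array(q)-[325,215]+.5)*15).astype(np.int32)],True,c,1)
cv2.imwrite("pics/foot.png",V)
```

```text
[0.48704309 0.06118531 0.12901773] 0.47914847124196325 0.8685678776897447
```

View pics/foot.png

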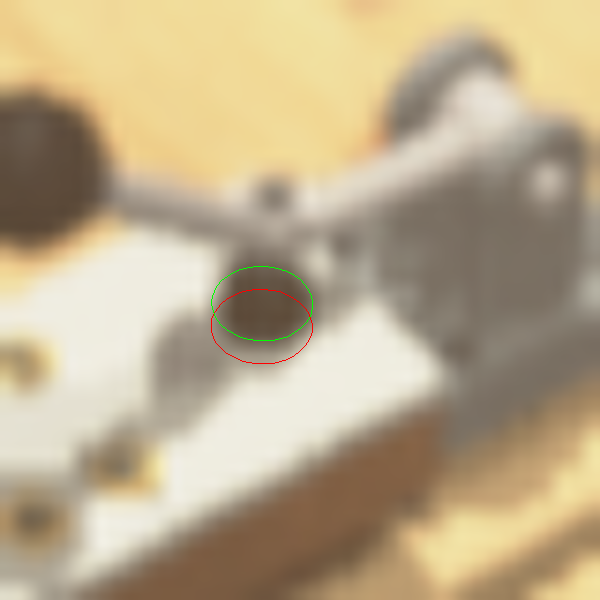

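The foot seems to be a few mm above the template; it may have been lifted on release. I'll press the knob down from above with shut fingers.

Run:
```python
from h import *
print(inc(.4907,.060,.195,-91))
```

```text
[0.2632, -0.0008, 0.0987, -0.0001]
```

Request:
step_arm --pt "-1 0.05 0 0 0" --pt "-1 0.1 0 0.03 0" --pt "-1 0.2633 -0.0008 0.05 0" --pt "-1 0.2633 -0.0008 0.07 0" --pt "-1 0.2633 -0.0008 0.0987 0" --pt "-1 0.2633 -0.0008 0.0987 0" --pt "-1 0.2633 -0.0008 0.0987 0" --pt "-1 0.2633 -0.0008 0.0987 0"

```text
time: 64.23
position: [0.4914, 0.0591, 0.1955]
ee_rot: [-179.4, 0.0, -91.2]
ft_force: [-0.3, 0.5, 0.3]
finger_gap: -0.005
grip_force: 0.0
```

Request:
step_arm --pt "-1 0 0 0.02 0" --pt "-1 0 0 0.03 0" --pt "-1 0 0 0.035 0" --pt "-1 0 0 0.04 0" --pt "-1 0 0 0.043 0" --pt "-1 0 0 0.0453 0" --pt "-1 0 0 0.0453 0" --pt "-1 0 0 0.0453 0"

```text
time: 64.9
position: [0.4922, 0.0605, 0.1617]
ee_rot: [-179.3, 0.0, -91.0]
ft_force: [-0.5, 0.9, -0.2]
finger_gap: 0.001
grip_force: 0.0
```

```bash
python3 st.py
```

```text
{'qpos': [7.05, 12.99, -14.8, 61.53, -0.08, -81.92], 'ee_rot': [-179.31, 0.02, -91.03], 'ft_force': [-0.46, 0.88, -0.24], 'time': 64.9} [0.4922 0.0605 0.1617]
[0.012  0.0001]
```

Now down in small steps until it bears.

Request:
step_arm --pt "-1 0 0.001 0.002 0" --pt "-1 0 0.001 0.004 0" --pt "-1 0 0.001 0.006 0" --pt "-1 0 0.001 0.008 0" --pt "-1 0 0.001 0.008 0" --pt "-1 0 0.001 0.008 0" --pt "-1 0 0.001 0.008 0" --pt "-1 0 0.001 0.008 0"

```text
time: 65.57
position: [0.492, 0.0612, 0.1579]
ee_rot: [-179.1, 0.1, -91.0]
ft_force: [-7.3, 3.3, 24.5]
finger_gap: -0.003
grip_force: 11.9
```

Request:
step_arm --pt "-1 0 0 0.001 0" --pt "-1 0 0 0.002 0" --pt "-1 0 0 0.003 0" --pt "-1 0 0 0.004 0" --pt "-1 0 0 0.004 0" --pt "-1 0 0 0.004 0" --pt "-1 0 0 0.004 0" --pt "-1 0 0 0.004 0"

```text
time: 66.23
position: [0.4924, 0.0616, 0.157]
ee_rot: [-179.0, 0.2, -91.0]
ft_force: [-13.9, 5.2, 45.5]
finger_gap: -0.002
grip_force: 22.8
```

Request:
step_arm --pt "-1 0 0 -0.01 0" --pt "-1 0 0 -0.05 0" --pt "-1 0 0 -0.1 0" --pt "-1 0 0 -0.14 0" --pt "-1 -0.25 0 -0.14 0" --pt "-1 -0.25 0 -0.14 0" --pt "-1 -0.25 0 -0.14 0" --pt "-1 -0.25 0 -0.14 0"

```text
time: 66.9
position: [0.4932, 0.2285, 0.258]
ee_rot: [-179.3, 0.0, -91.1]
ft_force: [2.5, -0.6, 0.5]
finger_gap: -0.002
grip_force: 0.0
```

```bash
python3 st.py
python3 - <<'E'
from h import *
im=optics.read_camera("top");sc=optics.read_camera("scene");cv2.imwrite("pics/s20f.png",sc)
print("T",fit(im,.06,.4878,.085,88.8,col=(165,179,170)))
g=lambda i:cv2.cvtColor(i,cv2.COLOR_BGR2GRAY).astype(np.float32)
old=cv2.imread("pics/s19f.png");t0=cv2.imread("pics/t19f.png")
print("carriage shift scene",cv2.phaseCorrelate(g(old)[215:245,345:375],g(sc)[215:245,345:375]),"top",cv2.phaseCorrelate(g(t0)[225:250,325:345],g(im)[225:250,325:345]))
print("knob shift scene",cv2.phaseCorrelate(g(old)[212:240,314:340],g(sc)[212:240,314:340]))
for a in("jar","ink"):pass
print(np.abs(g(im)[120:215,180:300]-g(cv2.imread("pics/top0.png"))[120:215,180:300]).mean())
E
```

```text
{'qpos': [25.0, 14.82, 2.24, 76.74, -0.29, -63.88], 'ee_rot': [-179.27, 0.04, -91.12], 'ft_force': [2.5, -0.61, 0.48], 'time': 66.9} [0.4932 0.2285 0.258 ]
[0.0128 0.0005]
T [np.float64(0.4898), np.float64(0.0828), np.float64(88.4), np.float64(-40.9)]
carriage shift scene ((0.003524080661218676, -0.029350086189698033), 0.9872056245803833) top ((-0.016831787008431576, 0.42384789532955125), 1.0835786738395692)
knob shift scene ((0.5307389514146585, 0.004699828248860172), 1.003695070449217)
16.099386
```

Run:
```python
from h import *
P=cv2.imread("pics/s20f.png")[214:250,346:372]
from numpy import array
K=[]
def sub(i):
    r=cv2.matchTemplate(i[180:280,320:430],P,cv2.TM_CCOEFF_NORMED);_,v,_,l=cv2.minMaxLoc(r)
    x,y=l;q=lambda a,b,c:(a-c)/(2*(a-2*b+c));return round(v,3),round(x+q(*r[y,x-1:x+2])+320+13,2),round(y+q(*r[y-1:y+2,x])+180+18,2)
for n in("scene0","s7f","s13f","s16f","s17f","s18f","s20f"):print(n,sub(cv2.imread(f"pics/{n}.png")))
o=array([.4878,.0843]);u=array([np.cos(np.radians(88.8)),np.sin(np.radians(88.8))])
for cl in(0,.04,.045,.05):print(cl,proj([*(o+u*(-.173+cl)),.045],"scene").round(2))
```

```text
scene0 (0.747, np.float32(362.14), np.float32(230.12))
s7f (0.584, np.float32(371.74), np.float32(224.8))
s13f (0.584, np.float32(371.75), np.float32(224.8))
s16f (0.865, np.float32(362.36), np.float32(230.17))
s17f (0.959, np.float32(359.17), np.float32(232.0))
s18f (0.989, np.float32(358.84), np.float32(232.02))
s20f (1.0, np.float32(359.0), np.float32(231.99))
0 [370.64 224.23]
0.04 [359.49 230.36]
0.045 [358.08 231.13]
0.05 [356.66 231.91]
```

Run:
```python
from rig import robot
print(robot.close_job())
```

```text
the job is handed in; nothing more can be done
None
```

I handed the job in at about 67 s, and the verdict isn't reported back. All three slats and the template are seated on the pins. The clamp was pushed against its stop twice, as it slid back about 1.5 cm when the knob slipped from the grip during the first throw. The lever is over with its foot on the template, judged from how firmly the knob resisted being pressed down. I never moved near the bottles or spool.

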